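Pack coupler blocks in the transit tray and press everything home

ROBOT

A 6-joint arm with a two-finger parallel gripper is mounted at the origin on the work surface. World frame = base frame: x ahead of the robot, y to its left, z up, the work surface at z = 0. Lengths are in m, angles in rad, forces in N, time in s.
With the tool pointing down it reaches from about 0.35 to 0.975 m from the base axis. Payload 17.4 kg.
Tool frame: the origin (TCP) lies on the centre line of the jaws, within the pads' length; the fingertips stand 8 mm ahead of it and the grasp point (between the pads) lies 11 mm behind it (r.tcp_to_tips is the distance from the TCP to the fingertips, in m); z points along the fingers, y is the line along which they close (so a half turn about z gives the same grasp; the last joint's range is limited). The gripper opens to 85 mm and grips with 20 to 120 N. Pads are 22 mm wide; open, the fingers measure 114 mm over their backs; the gripper's body (76 mm by 85 mm) begins 54 mm behind the grasp point. The pads swing forward as they close: fully open they stand 13 mm farther back than shut.
Start: joints at [1.128, 0.116, 1.442, -0, 1.584, -0.038], TCP at [0.266, 0.62, 0.239] pointing down, gripper open.
Joint ranges: [-2.83, 2.83], [-0.83, 2.19], [0.07, 2.5], [-1.14, 4.28], [0.01, 3], [-2.97, 2.97]. Speed limits (rad/s): [1.89, 1.89, 2.22, 3.14, 3.14, 3.14].

INTERFACE

Orientations are given as a unit quaternion [x, y, z, w].
In Python, from rig import monitor, snapshot, r, recognise, outline_of, place_of gives the robot as it stands.
- The arm moves only by the tool send_rows, never from a script. Its argument "plan" is a list of rows, each a list of 4 numbers: the shift along the tool's x, y, z normalised to -1 to 1, where 1 is 15 cm, then the turn about the tool's z normalised to -1 to 1, where 1 is pi/4 rad. A call has exactly 8 rows; each row is the pose to reach, as a shift and turn from the pose commanded when the call began, along the tool's axes at that moment; what a row does not reach only later rows make up. A row lasts 1/10 s, in which the tool goes at most 50 mm and 8.59 degrees, less where a joint would pass 70% of its speed; a pose out of reach is approached as far as the arm can. A call with a number of a shift or a turn outside -1 to 1 is refused whole. A call with a gripper value outside its range is refused whole. "claw" is the closure, from 0 (fully open) to 1 (shut), set as the call begins (left out, the last holds). The fingers move at their own pace and stop on an object; "force" is the grip in N (left out, the last holds). Time passes only in rows, so rows that repeat a pose let the fingers close, or fill a call up. It gives the time, the measured TCP pose, the force, the opening and the grip force at its end, in the units of the state.
- monitor.sense(): the state, without advancing time (a new reading comes with each control period).
- snapshot(name): name is "scene" or "top" or "wrist"; returns a dict with "img" (420x560x3 uint8, red, green, blue), "range_z" (420x560 float32, m along the optical axis (not along the pixel's ray), 0 where there is no reading), "fov_y" (degrees; the focal length in pixels is half the picture's height over the tangent of half this angle, whatever the lens; pixels are square), "cx", "cy" (the principal point, pixels), "dist_coeffs" ([k1, k2, p1, p2, k3] as OpenCV has them; the pictures are not rectified), "pose" (4x4, takes a point from camera to world coordinates). Camera axes: x right, y up, looking along -z (the intrinsics and any distortion apply to the point x, -y, -z); pixel columns grow to the right and rows downward; lengths in m; the calibration is good to about 2 mm. A picture is of the moment at which its call begins.
- r.close_job(): hands the job in; it is judged then, once.
Trained networks look in the newest picture that a camera, given by its name, has taken for a name from the list of things; names that differ only in an ending like _2 or _b are one class to them, and where a whole thing is asked for, a point or a joint stands for the part that bears it (a point fixed in the world has none). Each returns a list of dicts, best first, with "p" (0 to 1); they miss things now and then, are a little off and sometimes report something else, mostly with a low value. They report only what shows in the picture. A call takes as long as a camera call. They do not tell look-alikes from the thing itself.
- recognise(camera, target): "xy" ([column, row] in pixels, amid what is visible of it).
- outline_of(camera, target): "region" (420x560 bool, what is visible of it) and "xy" ([column, row] in pixels, amid what is visible of it).
- place_of(camera, target): "xy" ([column, row] in pixels: a listed point, or the origin of a listed thing).
The state is a dict: "time_s": time; "qpos": joint angles; "joint_velocities": joint speeds; "tau": joint torques, N m; "position": TCP position; "orientation": TCP orientation; "wrist_force": force on the tool from outside, world axes, zero at the start; "ft_torque": the same for the moment, N m; "finger_gap": finger opening in m; "finger_force": force on a finger pad.
Only numpy, scipy, OpenCV 4.12 (cv2) and the standard library are available. Lean on these libraries where they do the work, as an engineer would, in place of code of your own. Each camera call takes 0.05 s, during which the arm holds its last target. There are 200 camera calls.

TASK

Pack the loose coupler blocks for dispatch: take the grey cover off the dark grey tray, set every aluminium block on the bench flat in a pocket of the tray with its steel tip in the pocket's gap, and push its black port plug fully home. Then put the cover back squarely over the tray, down on the flange all round, and press down on it firmly for a moment to make sure that it is home. Leave the other things on the bench alone.

Things in the scene. Friction and masses are not known exactly. Their poses are not given: they have to be found in the camera images.
- tray: Dark grey plastic transit tray fixed to the bench, 228 mm (x) by 176 mm (y). Origin: centre of its underside, on the bench; z up. Flange 8 mm thick all round; inside it a raised deck 204 x 152 mm, its floor 14 mm above the bench, edged by a rim with a peaked top 22 mm above the bench. On the deck four ribbed pockets, at tray x = -38 and +58, y = -36 and +36 mm.
- seat (a point): Centre of the tray at the top of its flange (8 mm above the bench): the cover's origin comes here when it is fully seated over the deck, 3 mm to spare all round, x along the tray's x either way round. The cover then clears plugs that are home by 5 mm; a plug standing proud holds it up. Axes as the tray's.
- cover: Loose grey plastic cover, on the tray at first, an upside-down open box 218 (x) by 166 (y) by 58 mm high, walls and top 4 mm, 0.45 kg. Origin: centre of its lower rim; z up. On the middle of its top a rigid black handle: a bar 100 mm long (along x), 18 mm wide (y), underside 88 and top 102 mm above the rim, on two end legs. Bench about x 0.50, y -0.32 is clear to put it down.
- pocket1 (a point): Centre of the floor of tray pocket 1, 54 mm (x) by 44 mm (y) inside, with ribs 15 mm high above the floor whose tops are peaked at 45 degrees as a lead-in; the -x rib has a 30 mm gap in the middle for the block's steel tip. Axes as the tray's. A seated block's origin is here, its x along the tray's x.
- pocket2 (a point): Centre of the floor of tray pocket 2, 54 mm (x) by 44 mm (y) inside, with ribs 15 mm high above the floor whose tops are peaked at 45 degrees as a lead-in; the -x rib has a 30 mm gap in the middle for the block's steel tip. Axes as the tray's. A seated block's origin is here, its x along the tray's x.
- pocket3 (a point): Centre of the floor of tray pocket 3, 54 mm (x) by 44 mm (y) inside, with ribs 15 mm high above the floor whose tops are peaked at 45 degrees as a lead-in; the -x rib has a 30 mm gap in the middle for the block's steel tip. Axes as the tray's. A seated block's origin is here, its x along the tray's x.
- pocket4 (a point): Centre of the floor of tray pocket 4, 54 mm (x) by 44 mm (y) inside, with ribs 15 mm high above the floor whose tops are peaked at 45 degrees as a lead-in; the -x rib has a 30 mm gap in the middle for the block's steel tip. Axes as the tray's. A seated block's origin is here, its x along the tray's x.
- block1: Loose coupler block 1 (None if absent): plain aluminium, 50 (x) by 40 (y) by 38 mm high, with a steel male tip 20 mm in diameter and 30 mm long (24 mm collar at its root) sticking out level from the middle of its -x face, 19 mm above the underside. 0.22 to 0.35 kg. Origin: centre of the aluminium part's underside; z up. A port plug stands in the middle of its top.
- plug1 (a joint): How far block 1's port plug is pushed into its port, m: 0 = flange 9 mm above the block's top; 0.009 = fully home, flange flat on the top. A black round flange 26 mm across, 5 mm thick, in the middle of the block's top; a stiff push fit (about 7 N) straight down that stays where it is left.
- block2: Loose coupler block 2 (None if absent): plain aluminium, 50 (x) by 40 (y) by 38 mm high, with a steel male tip 20 mm in diameter and 30 mm long (24 mm collar at its root) sticking out level from the middle of its -x face, 19 mm above the underside. 0.22 to 0.35 kg. Origin: centre of the aluminium part's underside; z up. A port plug stands in the middle of its top.
- plug2 (a joint): How far block 2's port plug is pushed into its port, m: 0 = flange 9 mm above the block's top; 0.009 = fully home, flange flat on the top. A black round flange 26 mm across, 5 mm thick, in the middle of the block's top; a stiff push fit (about 7 N) straight down that stays where it is left.
- block3: Loose coupler block 3 (None if absent): plain aluminium, 50 (x) by 40 (y) by 38 mm high, with a steel male tip 20 mm in diameter and 30 mm long (24 mm collar at its root) sticking out level from the middle of its -x face, 19 mm above the underside. 0.22 to 0.35 kg. Origin: centre of the aluminium part's underside; z up. A port plug stands in the middle of its top.
- plug3 (a joint): How far block 3's port plug is pushed into its port, m: 0 = flange 9 mm above the block's top; 0.009 = fully home, flange flat on the top. A black round flange 26 mm across, 5 mm thick, in the middle of the block's top; a stiff push fit (about 7 N) straight down that stays where it is left.
- block4: Loose coupler block 4 (None if absent): plain aluminium, 50 (x) by 40 (y) by 38 mm high, with a steel male tip 20 mm in diameter and 30 mm long (24 mm collar at its root) sticking out level from the middle of its -x face, 19 mm above the underside. 0.22 to 0.35 kg. Origin: centre of the aluminium part's underside; z up. A port plug stands in the middle of its top.
- plug4 (a joint): How far block 4's port plug is pushed into its port, m: 0 = flange 9 mm above the block's top; 0.009 = fully home, flange flat on the top. A black round flange 26 mm across, 5 mm thick, in the middle of the block's top; a stiff push fit (about 7 N) straight down that stays where it is left.
- tip1: A bystander, leave it alone: loose steel male tip standing on its collar, 26 mm across, 40 mm high. Origin on its underside.
- tip2: A bystander, leave it alone: loose steel male tip standing on its collar, 26 mm across, 40 mm high. Origin on its underside.
- tip3: A bystander, leave it alone: loose steel male tip standing on its collar, 26 mm across, 40 mm high. Origin on its underside.
- tip4: A bystander, leave it alone: loose steel male tip standing on its collar, 26 mm across, 40 mm high. Origin on its underside.
- elbow: A bystander, leave it alone: blue anodized aluminium elbow lying flat, legs about 55 mm, 26 mm thick. Origin on its underside.
- gauge: A bystander, leave it alone: chrome test gauge body lying on its back, 63 mm across, 30 mm high, with a stem. Origin on its underside.
- mallet: A bystander, leave it alone: rubber-faced mallet lying down, head 98 mm long and 36 mm thick, ash handle 195 mm. Origin on its underside.
- wrench: A bystander, leave it alone: steel wrench, 190 mm long. Origin on its underside.
- sealant: A bystander, leave it alone: jar of thread sealant, 54 mm across, 75 mm high. Origin on its underside.
Mind the look-alikes: they are no part of the job. What is shaped like the block4 but pink or yellow is not meant. Leave any turquoise look-alike of the block2 alone.

How it is judged:
On the way, in this order (a step that is already met when the one before it is completed fails the run):
1. every block present is flat in a pocket of the tray with its plug fully home ((distance between block1 and pocket1 below 0.005 m or distance between block1 and pocket2 below 0.005 m or distance between block1 and pocket3 below 0.005 m or distance between block1 and pocket4 below 0.005 m) and angle between each of block1, block2, block3, block4's own z axis and vertical below 0.05 rad and value of joint each of plug1, plug2, plug3, plug4 above 0.0075 m and (distance between block2 and pocket1 below 0.005 m or distance between block2 and pocket2 below 0.005 m or distance between block2 and pocket3 below 0.005 m or distance between block2 and pocket4 below 0.005 m) and (distance between block3 and pocket1 below 0.005 m or distance between block3 and pocket2 below 0.005 m or distance between block3 and pocket3 below 0.005 m or distance between block3 and pocket4 below 0.005 m) and (distance between block4 and pocket1 below 0.005 m or distance between block4 and pocket2 below 0.005 m or distance between block4 and pocket3 below 0.005 m or distance between block4 and pocket4 below 0.005 m)), for 0.2 s.
2. the cover is seated on the tray and pressed down (9 N or more between cover and tray, of which 4.4 N is its own weight) (distance between cover and seat below 0.007 m and angle between cover's own z axis and vertical below 0.03 rad and contact force between cover and tray above 9 N), for 0.2 s.
At the end, for the whole second after the job is handed in: Each block present sits in a pocket (origin within 5 mm of the pocket's floor centre, tilt under 0.05 rad) with its plug home (joint over 7.5 mm of 9); the cover's origin is within 7 mm of the seat, tilt under 0.03 rad, and it is at rest (all of step 1 and distance between cover and seat below 0.007 m and angle between cover's own z axis and vertical below 0.03 rad and linear speed of cover below 0.02 m/s); the robot touches nothing.
It fails at once if a bystander is pushed more than 60 mm (distance of any of tip1, tip2, tip3, tip4, elbow, gauge, mallet, wrench, sealant from where it was at the start of the episode above 0.06 m).
It fails at once if a standing tip or the jar is knocked over (angle between any of tip1, tip2, tip3, tip4, sealant's own z axis and vertical above 0.7 rad).
Of block1, block2, block3, block4 only 2 to 4 are there at a start; the rules pass over those that are not, and their reading is None.
At some moment in a run one of block1, block2, block3, block4, cover may be knocked a few centimetres aside while the robot is not near it.
Once in a run the grip may slacken for a moment while it holds something.
It also fails if it takes over 210 s, if anything falls off the work surface, if the arm or the gripper's body presses on something with over 40 N, if the wrist force passes 120 N, or if a joint passes its speed limit or range.

## Working session

There is one attempt and no reset: what is moved stays moved. The work goes in short steps, Python scripts to look and compute and a tool call to move; the robot and the scene stay as the last step left them, time stands still between calls to the robot, and variables do not carry over. Pictures are saved under pics/ and viewed, at most 14 in all, crops included, and the job is handed in when it is done.

Besides the shell and the picture viewer there is one more tool, called as name([rows], argument=value, ...), one row to a line, values as JSON. send_rows: Moves the arm, as the interface text tells. Scaled input: -1 to 1 covers 15 cm each way for a shift and pi/4 rad each way for a turn. Its arguments: {"type":"object","properties":{"plan":{"type":"array"},"claw":{"type":"number"},"force":{"type":"number"}},"required":["plan"]}

```bash
ls; mkdir -p pics; cat > h.py <<'E'
import numpy as np, cv2
from scipy.spatial.transform import Rotation as R
from rig import monitor, snapshot, r, recognise, outline_of, place_of
def K(s):
    f=210/np.tan(np.radians(s["fov_y"])/2); return np.array([[f,0,s["cx"]],[0,f,s["cy"]],[0,0,1]])
def cloud(s):
    h,w=s["range_z"].shape; u,v=np.meshgrid(np.arange(w),np.arange(h))
    p=cv2.undistortPoints(np.stack([u,v],-1).reshape(-1,1,2).astype(np.float64),K(s),np.array(s["dist_coeffs"],float)).reshape(h,w,2)
    z=s["range_z"]; P=np.stack([p[...,0]*z,-p[...,1]*z,-z],-1); T=np.array(s["pose"])
    W=P@T[:3,:3].T+T[:3,3]; W[z<=0]=np.nan; return W
def pix2plane(s,xy,z0):
    p=cv2.undistortPoints(np.array([[xy]],float),K(s),np.array(s["dist_coeffs"],float))[0,0]
    T=np.array(s["pose"]); d=T[:3,:3]@np.array([p[0],-p[1],-1]); o=T[:3,3]; return o+d*(z0-o[2])/d[2]
def save(s,n,crop=None,k=1):
    im=cv2.cvtColor(s["img"],cv2.COLOR_RGB2BGR)
    if crop: im=im[crop[1]:crop[3],crop[0]:crop[2]]
    if k!=1: im=cv2.resize(im,None,fx=k,fy=k)
    cv2.imwrite("pics/"+n,im)
def go(target,yaw=None):
    "shift in tool axes, units of 15cm; current measured pose"
    s=monitor.sense(); q=R.from_quat(s["orientation"]); d=q.inv().apply(np.array(target)-np.array(s["position"]))
    return np.round(d/0.15,3)
E
python3 - <<'E'
from h import *
s=monitor.sense(); print(s); print(R.from_quat(s["orientation"]).as_matrix().round(3), r.tcp_to_tips)
t=snapshot("top"); c=snapshot("scene"); save(t,"t0.png"); save(c,"s0.png")
for n,x in(("top",t),("scene",c)):
    W=cloud(x); print(n,np.array(x["pose"]).round(3).tolist(),x["fov_y"],x["dist_coeffs"])
    for k in("block1","cover","tray","tip1","elbow","gauge","mallet","wrench","sealant"):
        for d in outline_of(n,k):
            m=d["region"]; P=W[m]; P=P[~np.isnan(P[:,0])]
            if len(P): 
                h=np.percentile(P[:,2],95); Q=P[P[:,2]>h-.012]
                print(k,round(d["p"],2),np.round(d["xy"]),"med",np.median(P,0).round(3),"ztop",h.round(3),"topc",Q.mean(0).round(3),"rgb",np.median(x["img"][m],0))
E
```

```text
pics
{'time_s': 0.0, 'qpos': array([ 1.12821352e+00,  1.16476276e-01,  1.44227779e+00,  2.32630941e-05,
        1.58401702e+00, -3.78355088e-02]), 'joint_velocities': array([ 2.60916455e-03, -1.18259740e-03, -3.36984599e-05, -2.19219589e-04,
        1.40830778e-03, -1.77324783e-03]), 'tau': array([ 2.37884087e-03, -7.32000804e+01, -6.32490706e+01, -1.54056215e-05,
        6.62537714e-03,  2.16533249e-05]), 'position': array([0.26574809, 0.6202779 , 0.23856094]), 'orientation': array([ 2.00994926e-01,  9.79592105e-01, -5.69534531e-04, -1.51475302e-04]), 'wrist_force': array([-0.05872814,  0.09501759,  0.16658133]), 'ft_torque': array([0.04355412, 0.0245374 , 0.01505379]), 'finger_force': 0.0, 'finger_gap': 0.08527338489854801}
[[-0.919  0.394 -0.001]
 [ 0.394  0.919 -0.001]
 [ 0.    -0.001 -1.   ]] 0.008
top [[0.02, 0.995, -0.1, 0.428], [-1.0, 0.021, 0.007, 0.169], [0.009, 0.1, 0.995, 1.225], [0.0, 0.0, 0.0, 1.0]] 52.200382931948255 [-0.02037861  0.          0.          0.          0.        ]
block1 0.75 [189. 293.] med [0.306 0.41  0.038] ztop 0.054 topc [0.309 0.409 0.051] rgb [ 49
[... 3211 characters left out ...]
top 0.027 topc [ 0.417 -0.139  0.022] rgb [ 25.   56.  133.5]
gauge 0.65 [352. 214.] med [0.582 0.378 0.037] ztop 0.051 topc [0.574 0.382 0.048] rgb [128. 124. 119.]
gauge 0.57 [221. 284.] med [ 0.684 -0.033  0.007] ztop 0.011 topc [ 0.664 -0.014  0.007] rgb [49. 44. 36.]
gauge 0.55 [258. 186.] med [0.384 0.149 0.029] ztop 0.032 topc [0.378 0.15  0.029] rgb [224. 219. 199.]
mallet 0.73 [121. 323.] med [ 0.747 -0.247  0.028] ztop 0.036 topc [ 0.747 -0.261  0.03 ] rgb [110.  85.  57.]
wrench 0.6 [304. 295.] med [0.777 0.163 0.006] ztop 0.009 topc [0.777 0.166 0.006] rgb [122. 117. 113.]
sealant 0.69 [299. 161.] med [0.34  0.305 0.048] ztop 0.076 topc [0.327 0.309 0.073] rgb [120.  118.5 103. ]
```

View pics/t0.png

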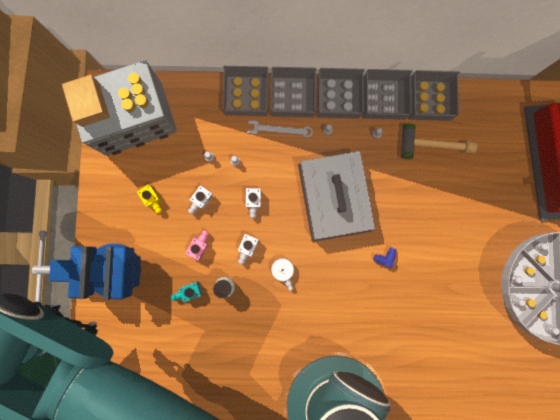

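View pics/s0.png

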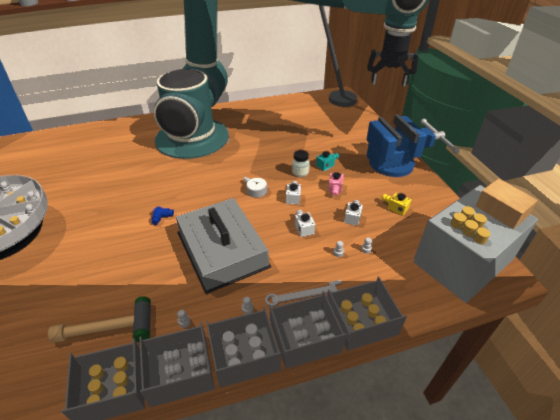

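The pictures show three bare aluminium blocks at top-view pixels (200,202), (252,201) and (247,246). The look-alikes are yellow (150,198), pink (197,245) and turquoise (188,293). The covered tray is at (338,196).

```bash
cat >> h.py <<'E'
def rect(P):
    c,wh,a=cv2.minAreaRect((P[:,:2]*1000).astype(np.float32)); a=np.radians(a)
    if wh[0]<wh[1]: wh=wh[::-1]; a+=np.pi/2
    return np.array(c)/1000,np.array(wh),(a+np.pi/2)%np.pi-np.pi/2
def near(W,c,rad,z0,z1):
    P=W.reshape(-1,3); P=P[~np.isnan(P[:,0])]
    return P[(np.hypot(P[:,0]-c[0],P[:,1]-c[1])<rad)&(P[:,2]>z0)&(P[:,2]<z1)]
def block(W,c,rad=.06,zb=0.0):
    plug=near(W,c,rad,zb+.044,zb+.058)
    top=near(W,plug.mean(0),.036,zb+.033,zb+.042); al=near(W,plug.mean(0),.036,zb+.033,zb+.058)
    tip=near(W,plug.mean(0),.07,zb+.02,zb+.032)
    cc,wh,a=rect(al); tp=tip[np.hypot(*(tip[:,:2]-cc).T)>.034]
    d=cc-tp[:,:2].mean(0)if len(tp) else [np.nan]*2
    yaw=np.arctan2(d[1],d[0])
    k=np.round((yaw-a)/np.pi) if len(tp) else 0
    return dict(plug=plug.mean(0).round(4),plugtop=np.percentile(plug[:,2],80).round(4),top=np.median(top[:,2]).round(4),c=cc.round(4),wh=wh.round(1),a=round(float(a+k*np.pi),3),tipyaw=round(float(yaw),3),n=len(al))
E
python3 - <<'E'
from h import *
t=snapshot("top"); W=cloud(t); V=cloud(snapshot("scene"))
P=near(W,(.58,-.01),.17,.057,.075); print("cover",rect(P),np.median(P[:,2]))
P=near(W,(.58,-.01),.10,.09,.12); print("handle",rect(P),np.median(P[:,2]),len(P))
P=near(V,(.58,-.01),.17,.057,.075); print("cover",rect(P),np.median(P[:,2]))
P=near(V,(.58,-.01),.10,.1,.12); print("handle",rect(P),np.median(P[:,2]),len(P))
for c in((.565,.39),(.565,.24),(.435,.253)): 
    print(block(W,c)); print("  s",block(V,c))
E
```

```text
cover (array([0.57896124, 0.01036701]), array([218.73428345, 167.03143311]), np.float64(0.1914280524444092)) 0.06666944174993816
handle (array([0.57871033, 0.01052582]), array([99.92515564, 18.3993988 ]), np.float64(0.19057129687697394)) 0.10987524997350695 281
cover (array([0.58041156, 0.00764266]), array([223.54930115, 166.01539612]), np.float64(0.1898459350198205)) 0.06590425680740053
handle (array([0.5809024 , 0.00875608]), array([101.73332977,  18.66944313]), np.float64(0.1924663190848903)) 0.10927637471336493 245
{'plug': array([0.5686, 0.3892, 0.0508]), 'plugtop': np.float64(0.0529), 'top': np.float64(0.0385), 'c': array([0.5648, 0.3914]), 'wh': array([59.5, 40.7]), 'a': -0.603, 'tipyaw': -0.572, 'n': 261}
  s {'plug': array([0.5728, 0.3841, 0.0499]), 'plugtop': np.float64(0.0513), 'top': np.float64(0.0377), 'c': array([0.5716, 0.3846]), 'wh': array([53.3, 40.1]), 'a': -0.597, 'tipyaw': -0.591, 'n': 191}
{'plug': array([0.5694, 0.2432, 0.0502]), 'plugtop': np.float64(0.0524), 'top': np.float64(0.0386), 'c': array([0.5662, 0.2436]), 'wh': array([56.5, 39.2]), 'a': 0.018, 'tipyaw': 0.019, 'n': 249}
  s {'plug': array([0.5732, 0.238 , 0.0496]), 'plugtop': np.float64(0.051), 'top': np.float64(0.0376), 'c': array([0.5719, 0.2388]), 'wh': array([53. , 39.8]), 'a': -0.01, 'tipyaw': 0.029, 'n': 213}
{'plug': array([0.4375, 0.2532, 0.0506]), 'plugtop': np.float64(0.0524), 'top': np.float64(0.0387), 'c': array([0.4342, 0.2542]), 'wh': array([55.8, 40. ]), 'a': -0.369, 'tipyaw': -0.368, 'n': 267}
  s {'plug': array([0.4406, 0.249 , 0.0496]), 'plugtop': np.float64(0.0511), 'top': np.float64(0.0378), 'c': array([0.4394, 0.2484]), 'wh': array([51.7, 38.6]), 'a': -0.327, 'tipyaw': -0.406, 'n': 161}
```

```bash
cat >> h.py <<'E'
def wps(lst,lim=.149):
    "chain of (x,y,z,yaw of tool y line) -> calls; tool assumed vertical; lim shift per tool axis"
    s=monitor.sense(); M=R.from_quat(s["orientation"]).as_matrix(); p=np.array(s["position"]); y=np.arctan2(M[1,1],M[0,1])
    print("at",p.round(4),"yaw",round(y,3),"q6",round(s["qpos"][5],2),"tilt",round(float(np.arccos(-M[2,2])),4))
    for w in lst:
        t=np.array(w[:3]); dy=0 if w[3] is None else (w[3]-y+np.pi/2)%np.pi-np.pi/2
        if len(w)>4: dy=w[3]-y
        while True:
            B=np.array([[np.cos(y-np.pi/2+np.pi),np.sin(y-np.pi/2+np.pi),0],[np.cos(y),np.sin(y),0],[0,0,-1]])
            d=B@(t-p); k=max(1,np.abs(d).max()/lim,abs(dy)/.78); f=1/np.ceil(k-1e-6)
            o=np.append(d*f/.15,-dy*f/(np.pi/4)).round(3); print(o.tolist(), "->",w if f==1 else "part")
            p=p+B.T@(o[:3]*.15); y=y-o[3]*np.pi/4; dy-=-o[3]*np.pi/4
            if f==1: break
E
python3 - <<'E'
from h import *
a=.19+np.pi/2
wps([(.45,.35,.24,a),(.579,.010,.20,a),(.579,.0105,.15,a)])
E
```

```text
at [0.2658 0.6205 0.2393] yaw 1.166 q6 -0.04 tilt 0.0
[-0.919, -0.587, -0.002, -0.379] -> part
[-0.707, -0.831, -0.003, -0.378] -> (0.45, 0.35, 0.24, 1.7607963267948965)
[-0.139, -0.796, 0.089, -0.0] -> part
[-0.139, -0.796, 0.089, -0.0] -> part
[-0.139, -0.796, 0.089, -0.0] -> (0.579, 0.01, 0.2, 1.7607963267948965)
[-0.001, 0.003, 0.333, -0.0] -> (0.579, 0.0105, 0.15, 1.7607963267948965)
```

send_rows([
  [-0.23,-0.15,0,-0.1],
  [-0.46,-0.3,0,-0.19],
  [-0.69,-0.45,0,-0.29],
  [-0.919,-0.587,-0.002,-0.379],
  [-0.919,-0.587,-0.002,-0.379],
  [-0.919,-0.587,-0.002,-0.379],
  [-0.919,-0.587,-0.002,-0.379],
  [-0.919,-0.587,-0.002,-0.379],
], claw=0, force=60)

```text
time_s: 1.9
position: [0.3573, 0.486, 0.2394]
orientation: [0.053, 0.999, -0.0, -0.0]
wrist_force: [0.2, 0.7, 0.6]
finger_gap: 0.0852
finger_force: 0.0
```

send_rows([
  [-0.18,-0.21,0,-0.1],
  [-0.36,-0.42,0,-0.19],
  [-0.54,-0.63,0,-0.29],
  [-0.707,-0.831,-0.003,-0.378],
  [-0.707,-0.831,-0.003,-0.378],
  [-0.707,-0.831,-0.003,-0.378],
  [-0.707,-0.831,-0.003,-0.378],
  [-0.707,-0.831,-0.003,-0.378],
])

```text
time_s: 2.7
position: [0.4494, 0.351, 0.2399]
orientation: [-0.095, 0.995, 0.0, -0.0]
wrist_force: [0.3, 0.1, -0.4]
finger_gap: 0.0857
finger_force: 0.0
```

send_rows([
  [-0.035,-0.2,0.02,0],
  [-0.07,-0.4,0.045,0],
  [-0.105,-0.6,0.067,0],
  [-0.139,-0.796,0.089,0],
  [-0.139,-0.796,0.089,0],
  [-0.139,-0.796,0.089,0],
  [-0.139,-0.796,0.089,0],
  [-0.139,-0.796,0.089,0],
])

```text
time_s: 3.5
position: [0.4927, 0.2376, 0.2268]
orientation: [-0.095, 0.995, 0.0, 0.0]
wrist_force: [0.4, -0.2, -0.0]
finger_gap: 0.0854
finger_force: 0.0
```

send_rows([
  [-0.035,-0.2,0.02,0],
  [-0.07,-0.4,0.045,0],
  [-0.105,-0.6,0.067,0],
  [-0.139,-0.796,0.089,0],
  [-0.139,-0.796,0.089,0],
  [-0.139,-0.796,0.089,0],
  [-0.139,-0.796,0.089,0],
  [-0.139,-0.796,0.089,0],
])

```text
time_s: 4.3
position: [0.5358, 0.1243, 0.2135]
orientation: [-0.095, 0.995, 0.0, 0.0]
wrist_force: [-0.0, -0.2, -0.4]
finger_gap: 0.0848
finger_force: 0.0
```

send_rows([
  [-0.035,-0.2,0.02,0],
  [-0.07,-0.4,0.045,0],
  [-0.105,-0.6,0.067,0],
  [-0.139,-0.796,0.089,0],
  [-0.139,-0.796,0.089,0],
  [-0.139,-0.796,0.089,0],
  [-0.139,-0.796,0.089,0],
  [-0.139,-0.796,0.089,0],
])

```text
time_s: 5.1
position: [0.5788, 0.011, 0.2003]
orientation: [-0.095, 0.995, 0.0, 0.0]
wrist_force: [0.6, -0.3, -1.0]
finger_gap: 0.0855
finger_force: 0.0
```

send_rows([
  [0,0,0.15,0],
  [0,0,0.3,0],
  [0,0,0.45,0],
  [0,0,0.6,0],
  [0,0,0.7,0],
  [0,0,0.733,0],
  [0,0,0.733,0],
  [0,0,0.733,0],
])

```text
time_s: 5.9
position: [0.5794, 0.0101, 0.0912]
orientation: [-0.095, 0.995, -0.0, 0.001]
wrist_force: [-0.1, -0.4, 0.5]
finger_gap: 0.0856
finger_force: 0.0
```

send_rows([
  [0,0,0,0],
  [0,0,0,0],
  [0,0,0,0],
  [0,0,0,0],
  [0,0,0,0],
  [0,0,0,0],
  [0,0,0,0],
  [0,0,0,0],
], claw=1, force=80)

```text
time_s: 6.7
position: [0.5791, 0.01, 0.0904]
orientation: [-0.095, 0.996, -0.0, 0.0]
wrist_force: [-1.6, -0.2, 5.8]
finger_gap: 0.0168
finger_force: 79.2
```

send_rows([
  [0,0,-0.03,0],
  [0,0,-0.06,0],
  [0,0,-0.13,0],
  [0,0,-0.23,0],
  [0,0,-0.33,0],
  [0,0,-0.43,0],
  [0,0,-0.5,0],
  [0,0,-0.5,0],
])

```text
time_s: 7.5
position: [0.5797, 0.01, 0.1673]
orientation: [-0.095, 0.996, -0.0, 0.001]
wrist_force: [0.1, 0.4, -4.3]
finger_gap: 0.017
finger_force: 78.3
```

```bash
python3 - <<'E'
from h import *
a=.19+np.pi/2
x=monitor.sense()["position"][2]
wps([(.51,-.325,x,a)])
t=snapshot("top"); W=cloud(t); P=near(W,(.58,-.01),.17,x-.035,x-.015); print(rect(P),np.median(P[:,2]))
E
```

```text
at [0.5797 0.01   0.1673] yaw 1.761 q6 -1.79 tilt 0.0029
[0.292, -0.702, 0.0, -0.0] -> part
[0.293, -0.702, 0.0, -0.0] -> part
[0.292, -0.701, 0.0, -0.0] -> (0.51, -0.325, np.float64(0.16730348292851432), 1.7607963267948965)
(array([0.5792984 , 0.01112218]), array([218.58055115, 166.57946777]), np.float64(0.19278614808705208)) 0.14347281764693465
```

send_rows([
  [0.04,-0.1,0,0],
  [0.1,-0.25,0,0],
  [0.17,-0.42,0,0],
  [0.24,-0.57,0,0],
  [0.292,-0.702,0,0],
  [0.292,-0.702,0,0],
  [0.292,-0.702,0,0],
  [0.292,-0.702,0,0],
])

```text
time_s: 8.35
position: [0.5557, -0.1014, 0.1646]
orientation: [-0.095, 0.995, 0.0, -0.0]
wrist_force: [-0.8, -0.3, -4.1]
finger_gap: 0.0163
finger_force: 78.5
```

send_rows([
  [0.04,-0.1,0,0],
  [0.1,-0.25,0,0],
  [0.17,-0.42,0,0],
  [0.24,-0.57,0,0],
  [0.292,-0.702,0,0],
  [0.292,-0.702,0,0],
  [0.292,-0.702,0,0],
  [0.292,-0.702,0,0],
])

```text
time_s: 9.15
position: [0.5328, -0.2128, 0.165]
orientation: [-0.095, 0.995, 0.0, -0.0]
wrist_force: [0.2, -0.6, -4.3]
finger_gap: 0.0167
finger_force: 78.8
```

send_rows([
  [0.04,-0.1,0,0],
  [0.1,-0.25,0,0],
  [0.17,-0.42,0,0],
  [0.24,-0.57,0,0],
  [0.292,-0.702,0,0],
  [0.292,-0.702,0,0],
  [0.292,-0.702,0,0],
  [0.292,-0.702,0,0],
])

```text
time_s: 9.95
position: [0.5097, -0.3244, 0.165]
orientation: [-0.095, 0.995, 0.0, -0.0]
wrist_force: [0.2, 0.1, -5.2]
finger_gap: 0.0166
finger_force: 79.0
```

send_rows([
  [0,0,0.1,0],
  [0,0,0.2,0],
  [0,0,0.3,0],
  [0,0,0.4,0],
  [0,0,0.47,0],
  [0,0,0.52,0],
  [0,0,0.55,0],
  [0,0,0.56,0],
])

```text
time_s: 10.75
position: [0.5096, -0.3251, 0.0824]
orientation: [-0.095, 0.996, -0.0, 0.0]
wrist_force: [-13.2, 8.4, 21.2]
finger_gap: 0.0165
finger_force: 82.3
```

```bash
python3 - <<'E'
from h import *
s=monitor.sense();print(s["position"],s["wrist_force"],s["finger_gap"])
t=snapshot("top"); save(t,"t1.png",(270,120,410,300),3); W=cloud(t); P=near(W,(.51,-.325),.17,.05,.08); print(rect(P),np.median(P[:,2]))
for i in range(1,5):
    for d in place_of("top",f"pocket{i}")[:4]: print(i,d["p"],d["xy"],pix2plane(t,d["xy"],.014).round(4))
# tray rim
P=near(W,(.579,.0105),.16,.017,.04); print("rim",rect(P))
P=near(W,(.579,.0105),.16,.0055,.04); print("flange",rect(P))
ca,sa=np.cos(.191),np.sin(.191); Q=near(W,(.579,.0105),.16,.0,.04)
D=Q[:,:2]-[.579,.0105]; X=(D@[ca,sa])*1000; Y=(D@[-sa,ca])*1000
H,_,_=np.histogram2d(X,Y,[np.arange(-120,121,8),np.arange(-92,93,8)],weights=Q[:,2]*1000); N,_,_=np.histogram2d(X,Y,[np.arange(-120,121,8),np.arange(-92,93,8)])
np.set_printoptions(linewidth=200); print(np.nan_to_num(H/N).round().astype(int))
E
```

```text
[ 0.50956657 -0.32511354  0.08240728] [-13.23215907   8.42062594  21.23870114] 0.016456183839696426
(array([ 0.51513757, -0.35207108]), array([225.34854126, 217.14279175]), np.float64(-1.377927387687457)) 0.05857874273476238
1 0.91 [319.5, 177.7] [0.6338 0.0539 0.014 ]
1 0.89 [343.6, 172.6] [ 0.6501 -0.0151  0.014 ]
1 0.84 [324.0, 213.4] [0.5315 0.04   0.014 ]
1 0.59 [349.2, 207.8] [ 0.549  -0.0316  0.014 ]
2 0.91 [319.5, 177.7] [0.6338 0.0539 0.014 ]
2 0.89 [343.6, 172.6] [ 0.6501 -0.0151  0.014 ]
2 0.84 [324.0, 213.4] [0.5315 0.04   0.014 ]
2 0.59 [349.2, 207.8] [ 0.549  -0.0316  0.014 ]
3 0.91 [319.5, 177.7] [0.6338 0.0539 0.014 ]
3 0.89 [343.6, 172.6] [ 0.6501 -0.0151  0.014 ]
3 0.84 [324.0, 213.4] [0.5315 0.04   0.014 ]
3 0.59 [349.2, 207.8] [ 0.549  -0.0316  0.014 ]
4 0.91 [319.5, 177.7] [0.6338 0.0539 0.014 ]
4 0.89 [343.6, 172.6] [ 0.6501 -0.0151  0.014 ]
4 0.84 [324.0, 213.4] [0.5315 0.04   0.014 ]
4 0.59 [349.2, 207.8] [ 0.549  -0.0316  0.014 ]
rim (array([0.57895959, 0.01012505]), array([204.23416138, 152.52032471]), np.float64(0.192787030259163))
flange (array([0.57516913
[... 1546 characters left out ...]
16 14 15 20 22 14 27 19 15 13 15 14 21 24 20  8  6]
 [ 6  9 21 28 19 15 15 15 14 18 24 15 27 17 14 16 16 15 17 25 18 10  7]
 [ 6 10 20 27 19 16 14 15 15 20 24 13 28 18 16 15 16 15 19 24 20  9  5]
 [ 8  7 21 28 18 15 14 15 15 19 26 15 28 17 16 15 17 15 17 24 20  9  7]
 [ 6 11 21 27 17 15 15 15 14 19 22 13 27 19 15 16 15 16 21 25 20  7  6]
 [ 8 10 20 28 21 20 19 21 21 23 22 15 29 21 21 20 19 22 23 25 18 10  6]
 [ 8  8 20 27 22 26 25 25 24 25 23 16 24 26 23 24 25 22 26 20 22 10  6]
 [ 5  9 22 20 21 20 20 21 20 19 20 20 21 20 21 20 22 19 19 21 20  8  5]
 [ 6  9  7  8  8  9  9  9  9  8  8  8  8 10  8 10  8  9  8  9  9  8  6]
 [ 5  2  6  3  7  3  5  3  6  6  2  6  2  5  2  4  1  5  4  4  4  5  5]]
```

View pics/t1.png

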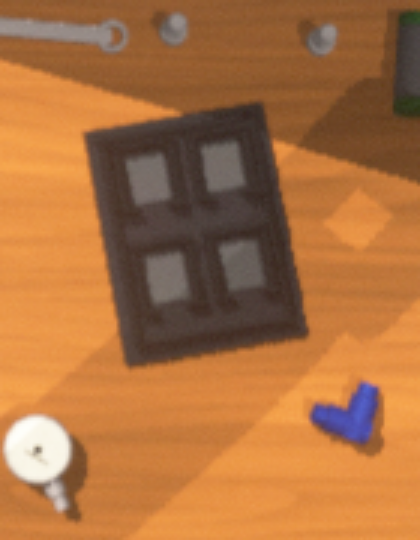

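The cover is down at (0.51,-0.325), clear of everything. The tray is open at (0.579,0.010) with yaw 0.192, and the gaps are on its -x side, towards the bottom of the picture.

```bash
python3 - <<'E'
from h import *
x,y,z=monitor.sense()["position"]
wps([(x,y,.225,None),(.56,.243,.225,.01+np.pi/2)])
E
```

```text
at [ 0.5098 -0.3252  0.0825] yaw 1.76 q6 -2.37 tilt 0.0011
[0.0, 0.0, -0.95, 0.0] -> (np.float64(0.5097598901039025), np.float64(-0.32523627997184135), 0.225, None)
[-0.261, 0.914, -0.0, 0.057] -> part
[-0.22, 0.925, -0.0, 0.057] -> part
[-0.178, 0.934, -0.0, 0.057] -> part
[-0.135, 0.941, -0.0, 0.058] -> (0.56, 0.243, 0.225, 1.5807963267948966)
```

send_rows([
  [0,0,-0.01,0],
  [0,0,-0.01,0],
  [0,0,-0.01,0],
  [0,0,-0.01,0],
  [0,0,-0.01,0],
  [0,0,-0.01,0],
  [0,0,-0.01,0],
  [0,0,-0.01,0],
], claw=0)

```text
time_s: 11.8
position: [0.5095, -0.325, 0.0825]
orientation: [-0.095, 0.996, 0.0, -0.0]
wrist_force: [-0.3, -0.4, 0.1]
finger_gap: 0.0853
finger_force: 0.0
```

send_rows([
  [0,0,-0.1,0],
  [0,0,-0.3,0],
  [0,0,-0.5,0],
  [0,0,-0.7,0],
  [0,0,-0.9,0],
  [0,0,-0.95,0],
  [0,0,-0.95,0],
  [0,0,-0.95,0],
])

```text
time_s: 12.6
position: [0.5093, -0.3249, 0.2245]
orientation: [-0.095, 0.996, 0.0, -0.0]
wrist_force: [-0.8, -0.3, 0.2]
finger_gap: 0.0855
finger_force: 0.0
```

send_rows([
  [-0.07,0.23,0,0.014],
  [-0.13,0.46,0,0.03],
  [-0.2,0.69,0,0.04],
  [-0.261,0.914,0,0.057],
  [-0.261,0.914,0,0.057],
  [-0.261,0.914,0,0.057],
  [-0.261,0.914,0,0.057],
  [-0.261,0.914,0,0.057],
])

```text
time_s: 13.4
position: [0.5219, -0.1838, 0.2245]
orientation: [-0.072, 0.997, 0.0, -0.0]
wrist_force: [-0.2, -0.3, 0.1]
finger_gap: 0.0854
finger_force: 0.0
```

send_rows([
  [-0.06,0.23,0,0.014],
  [-0.11,0.46,0,0.03],
  [-0.17,0.69,0,0.04],
  [-0.22,0.925,0,0.057],
  [-0.22,0.925,0,0.057],
  [-0.22,0.925,0,0.057],
  [-0.22,0.925,0,0.057],
  [-0.22,0.925,0,0.057],
])

```text
time_s: 14.2
position: [0.5347, -0.0421, 0.2249]
orientation: [-0.049, 0.999, -0.0, -0.0]
wrist_force: [-0.5, -0.3, 0.2]
finger_gap: 0.0853
finger_force: 0.0
```

send_rows([
  [-0.045,0.23,0,0.014],
  [-0.09,0.46,0,0.03],
  [-0.13,0.69,0,0.04],
  [-0.178,0.934,0,0.057],
  [-0.178,0.934,0,0.057],
  [-0.178,0.934,0,0.057],
  [-0.178,0.934,0,0.057],
  [-0.178,0.934,0,0.057],
])

```text
time_s: 15.0
position: [0.5474, 0.1, 0.2251]
orientation: [-0.027, 1.0, -0.0, 0.0]
wrist_force: [-0.6, 0.7, 0.5]
finger_gap: 0.0853
finger_force: 0.0
```

send_rows([
  [-0.035,0.23,0,0.014],
  [-0.07,0.46,0,0.03],
  [-0.1,0.69,0,0.04],
  [-0.135,0.941,0,0.058],
  [-0.135,0.941,0,0.058],
  [-0.135,0.941,0,0.058],
  [-0.135,0.941,0,0.058],
  [-0.135,0.941,0,0.058],
])

```text
time_s: 15.8
position: [0.5598, 0.242, 0.2253]
orientation: [-0.004, 1.0, 0.0, 0.0]
wrist_force: [-0.2, 0.4, 0.4]
finger_gap: 0.0859
finger_force: 0.0
```

```bash
python3 - <<'E'
from h import *
w=snapshot("wrist"); save(w,"w0.png"); W=cloud(w); T=cloud(snapshot("top"))
print(np.array(w["pose"]).round(3).tolist(),w["fov_y"])
for c in((.568,.243),(.436,.253),(.568,.389)):
    for n,C in(("w",W),("t",T)):
        try: print(n,block(C,c))
        except Exception as e: print(n,"none",e)
wps([(.567,.243,.12,None)])
E
```

```text
[[-0.008, -0.949, -0.315, 0.479], [1.0, -0.007, -0.003, 0.241], [0.001, -0.315, 0.949, 0.36], [0.0, 0.0, 0.0, 1.0]] 65.41401239360722
w {'plug': array([0.5694, 0.2415, 0.0499]), 'plugtop': np.float64(0.0507), 'top': np.float64(0.038), 'c': array([0.5699, 0.2416]), 'wh': array([50.1, 39.6]), 'a': -0.004, 'tipyaw': 0.002, 'n': 1865}
t {'plug': array([0.5602, 0.2371, 0.0503]), 'plugtop': np.float64(0.0521), 'top': np.float64(0.0386), 'c': array([0.5565, 0.2434]), 'wh': array([41.8, 25.6]), 'a': -1.426, 'tipyaw': 0.019, 'n': 98}
w {'plug': array([0.4379, 0.252 , 0.0503]), 'plugtop': np.float64(0.0511), 'top': np.float64(0.0378), 'c': array([0.4373, 0.2522]), 'wh': array([50.3, 40.2]), 'a': -0.38, 'tipyaw': -0.402, 'n': 2653}
t {'plug': array([0.4474, 0.262 , 0.0464]), 'plugtop': np.float64(0.0474), 'top': np.float64(0.0381), 'c': array([0.4574, 0.2572]), 'wh': array([35.3, 17.8]), 'a': -1.194, 'tipyaw': nan, 'n': 55}
w {'plug': array([0.5689, 0.3866, 0.0502]), 'plugtop': np.float64(0.051), 'top': np.float64(0.038), 'c': array([0.5698, 0.3877]), 'wh': array([50.2, 41.3]), 'a': -0.588, 'tipyaw': -0.541, 'n': 1855}
t {'plug': array([0.5638, 0.4006, 0.0484]), 'plugtop': np.float64(0.05), 'top': np.float64(0.0381), 'c': array([0.5547, 0.402 ]), 'wh': array([39.5, 22.7]), 'a': 0.404, 'tipyaw': -0.453, 'n': 72}
at [0.5598 0.2423 0.2253] yaw 1.58 q6 -1.21 tilt 0.0003
[-0.048, 0.004, 0.702, 0.0] -> (0.567, 0.243, 0.12, None)
```

View pics/w0.png

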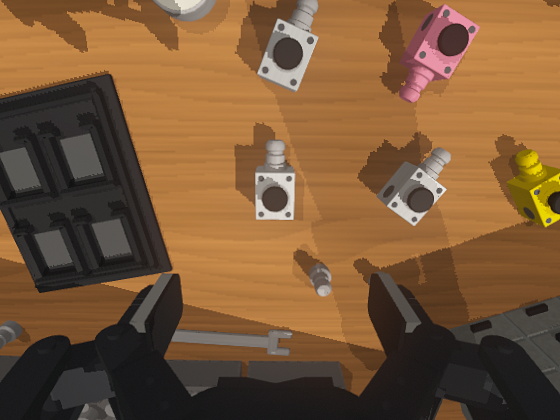

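The wrist picture shows block A at (275,192), B at (288,52) and C at (420,198). The measured sizes fit 50 x 40 mm well. I'll grasp A.

send_rows([
  [-0.03,0,0.2,0.01],
  [-0.065,-0.005,0.4,0.018],
  [-0.065,-0.005,0.6,0.018],
  [-0.065,-0.005,0.7,0.018],
  [-0.065,-0.005,0.7,0.018],
  [-0.065,-0.005,0.7,0.018],
  [-0.065,-0.005,0.7,0.018],
  [-0.065,-0.005,0.7,0.018],
])

```text
time_s: 16.7
position: [0.5699, 0.2427, 0.1216]
orientation: [0.002, 1.0, 0.0, 0.001]
wrist_force: [-0.8, 0.1, 0.1]
finger_gap: 0.0849
finger_force: 0.0
```

send_rows([
  [0,0,0.15,0],
  [0,0,0.3,0],
  [0,0,0.45,0],
  [0,0,0.57,0],
  [0,0,0.635,0],
  [0,0,0.635,0],
  [0,0,0.635,0],
  [0,0,0.635,0],
])

```text
time_s: 17.5
position: [0.57, 0.2427, 0.0262]
orientation: [0.002, 1.0, 0.0, 0.001]
wrist_force: [-0.8, -0.8, 0.1]
finger_gap: 0.0854
finger_force: 0.0
```

send_rows([
  [0,0,0,0],
  [0,0,0,0],
  [0,0,0,0],
  [0,0,0,0],
  [0,0,0,0],
  [0,0,0,0],
  [0,0,0,0],
  [0,0,0,0],
], claw=1, force=80)

```text
time_s: 18.3
position: [0.5698, 0.2427, 0.0255]
orientation: [0.002, 1.0, 0.0, 0.0]
wrist_force: [0.1, 0.4, 5.2]
finger_gap: 0.0381
finger_force: 82.4
```

send_rows([
  [0,0,-0.05,0],
  [0,0,-0.12,0],
  [0,0,-0.22,0],
  [0,0,-0.32,0],
  [0,0,-0.4,0],
  [0,0,-0.4,0],
  [0,0,-0.4,0],
  [0,0,-0.4,0],
])

```text
time_s: 19.1
position: [0.5691, 0.2424, 0.084]
orientation: [0.002, 1.0, -0.0, -0.0]
wrist_force: [0.9, 0.2, -3.7]
finger_gap: 0.0382
finger_force: 81.2
```

```bash
cat >> h.py <<'E'
TC=np.array([.579,.0098]); TY=.192
def pk(x,y): 
    c,s=np.cos(TY),np.sin(TY); return TC+np.array([c*x-s*y,s*x+c*y])*.001
E
python3 - <<'E'
from h import *
s=monitor.sense(); print(s["finger_gap"],s["wrist_force"])
w=snapshot("wrist"); W=cloud(w); save(w,"w1.png",(150,0,430,210),2)
z=s["position"][2]-.025; print("held",block(W,s["position"],.05,z))
for x,y in((58,36),(58,-36),(-38,36),(-38,-36)): print(x,y,pk(x,y).round(4))
a,b=pk(58,36); wps([(a,b,s["position"][2],TY+np.pi/2)])
# tray from wrist
P=near(W,TC,.16,.016,.05);print(len(P),P.min(0),P.max(0))
E
```

```text
0.03821241721199494 [ 0.85170784  0.22057195 -3.73627856]
held {'plug': array([0.5662, 0.2425, 0.1093]), 'plugtop': np.float64(0.1118), 'top': np.float64(0.0965), 'c': array([0.5692, 0.2425]), 'wh': array([65.9, 50.5]), 'a': 1.562, 'tipyaw': 0.0, 'n': 12084}
58 36 [0.6291 0.0562]
58 -36 [ 0.6428 -0.0145]
-38 36 [0.5348 0.0379]
-38 -36 [ 0.5486 -0.0328]
at [0.5691 0.2424 0.084 ] yaw 1.567 q6 -1.21 tilt 0.0012
[-0.203, -0.62, -0.0, -0.125] -> part
[-0.14, -0.636, -0.0, -0.125] -> (np.float64(0.6290646132280258), np.float64(0.05620619034491177), np.float64(0.08402588543937371), 1.7627963267948965)
6876 [0.50472818 0.02505938 0.01600017] [0.67884546 0.10259543 0.03009723]
```

send_rows([
  [-0.03,-0.09,0,-0.02],
  [-0.08,-0.25,0,-0.05],
  [-0.14,-0.42,0,-0.085],
  [-0.18,-0.55,0,-0.11],
  [-0.203,-0.62,0,-0.125],
  [-0.203,-0.62,0,-0.125],
  [-0.203,-0.62,0,-0.125],
  [-0.203,-0.62,0,-0.125],
])

```text
time_s: 19.95
position: [0.5992, 0.1502, 0.0846]
orientation: [-0.047, 0.999, 0.0, -0.0]
wrist_force: [-0.2, 0.5, -3.2]
finger_gap: 0.0383
finger_force: 81.1
```

send_rows([
  [-0.02,-0.09,0,-0.02],
  [-0.06,-0.25,0,-0.05],
  [-0.1,-0.42,0,-0.085],
  [-0.125,-0.55,0,-0.11],
  [-0.14,-0.636,0,-0.125],
  [-0.14,-0.636,0,-0.125],
  [-0.14,-0.636,0,-0.125],
  [-0.14,-0.636,0,-0.125],
])

```text
time_s: 20.75
position: [0.6291, 0.0574, 0.0848]
orientation: [-0.096, 0.995, 0.0, -0.0]
wrist_force: [0.1, 0.1, -2.8]
finger_gap: 0.0382
finger_force: 81.2
```

```bash
cat >> h.py <<'E'
def tray_cells(W):
    "offset of model grid lines: in tray frame, deck floor (pocket floors) points; fit rim edges"
    P=W.reshape(-1,3); P=P[~np.isnan(P[:,0])]; c,s=np.cos(TY),np.sin(TY)
    D=(P[:,:2]-TC)@np.array([[c,-s],[s,c]])*1000; z=P[:,2]*1000
    out={}
    # rim ridge bands: peak near +-(102-?) ; report outer edge where z drops from >16 to <12
    for n,ax,sg,h in(("x+",0,1,102),("x-",0,-1,102),("y+",1,1,76),("y-",1,-1,76)):
        o=1-ax; lim=70 if ax==0 else 95
        m=(np.abs(D[:,o])<lim)&(np.abs(sg*D[:,ax]-h)<8)
        up=m&(z>15)&(z<26); lo=m&(z<11)
        if up.sum()>80: out[n]=(round(float(np.percentile(sg*D[up,ax],98)-h),2),int(up.sum()))
    return out
E
python3 - <<'E'
from h import *
s=monitor.sense(); w=snapshot("wrist"); W=cloud(w); save(w,"w1.png")
print(tray_cells(W)); t=snapshot("top"); print(tray_cells(cloud(t)))
P=near(W,TC,.16,.016,.028);print(rect(P),len(P))
a,b=pk(58,36); wps([(a,b,.039,TY+np.pi/2)])
E
```

```text
{'x+': (-0.26, 461), 'y+': (-1.05, 2972), 'y-': (0.58, 2991)}
{}
(array([0.59126843, 0.01118594]), array([179.88322449, 152.81756592]), np.float64(0.19350904652019718)) 23055
at [0.6292 0.0572 0.0849] yaw 1.764 q6 -1.71 tilt 0.0001
[0.002, -0.007, 0.306, 0.001] -> (np.float64(0.6290646132280258), np.float64(0.05620619034491177), 0.039, 1.7627963267948965)
```

View pics/w1.png

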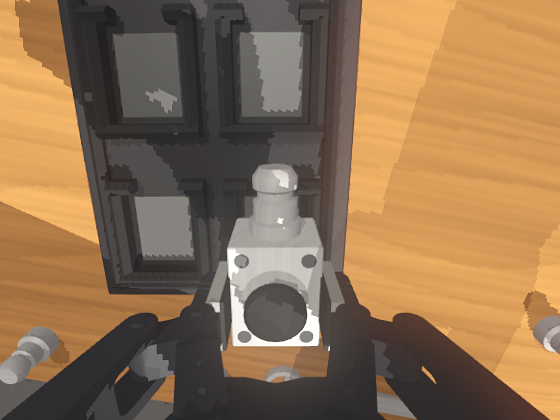

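The block is held over the pocket at the tray's (+x,+y) corner with its tip towards the gap. I'll lower it, then release.

send_rows([
  [0,-0.012,0.04,0],
  [0,-0.012,0.09,0],
  [0,-0.012,0.14,0],
  [0,-0.012,0.18,0],
  [0,-0.012,0.22,0],
  [0,-0.012,0.26,0],
  [0,-0.012,0.29,0],
  [0,-0.012,0.306,0],
])

```text
time_s: 21.65
position: [0.6296, 0.0546, 0.0394]
orientation: [-0.096, 0.995, -0.0, -0.0]
wrist_force: [-15.7, -0.9, 26.2]
finger_gap: 0.0383
finger_force: 84.8
```

send_rows([
  [0,0,0,0],
  [0,0,0,0],
  [0,0,0,0],
  [0,0,0,0],
  [0,0,0,0],
  [0,0,0,0],
  [0,0,0,0],
  [0,0,0,0],
])

```text
time_s: 22.45
position: [0.6297, 0.0546, 0.0394]
orientation: [-0.096, 0.995, -0.0, 0.0]
wrist_force: [-4.6, -0.6, 5.1]
finger_gap: 0.0382
finger_force: 82.1
```

send_rows([
  [0,0,0,0],
  [0,0,0,0],
  [0,0,0,0],
  [0,0,0,0],
  [0,0,-0.1,0],
  [0,0,-0.25,0],
  [0,0,-0.42,0],
  [0,0,-0.42,0],
], claw=0.35)

```text
time_s: 23.25
position: [0.6314, 0.0547, 0.107]
orientation: [-0.096, 0.995, -0.0, 0.003]
wrist_force: [1.2, 0.3, -0.5]
finger_gap: 0.0554
finger_force: 0.0
```

send_rows([
  [0,0,0,0],
  [0,0,0,0],
  [0,0,0,0],
  [0,0,0,0],
  [0,0,0,0],
  [0,0,0,0],
  [0,0,0,0],
  [0,0,0,0],
], claw=1)

```text
time_s: 24.05
position: [0.6297, 0.0546, 0.1019]
orientation: [-0.096, 0.995, -0.0, -0.0]
wrist_force: [0.0, -0.1, 1.1]
finger_gap: 0.0
finger_force: 0.0
```

send_rows([
  [0,0,0.08,0],
  [0,0,0.14,0],
  [0,0,0.17,0],
  [0,0,0.19,0],
  [0,0,0.21,0],
  [0,0,0.22,0],
  [0,0,0.23,0],
  [0,0,0.23,0],
])

```text
time_s: 24.85
position: [0.6296, 0.0546, 0.0677]
orientation: [-0.096, 0.995, -0.0, -0.0]
wrist_force: [-1.7, -0.6, 1.9]
finger_gap: -0.0
finger_force: 1.0
```

send_rows([
  [0,0,0.005,0],
  [0,0,0.01,0],
  [0,0,0.015,0],
  [0,0,0.02,0],
  [0,0,0.022,0],
  [0,0,0.024,0],
  [0,0,0.024,0],
  [0,0,0.024,0],
])

```text
time_s: 25.65
position: [0.6298, 0.0546, 0.065]
orientation: [-0.096, 0.995, -0.0, 0.0]
wrist_force: [-8.0, -0.3, 12.6]
finger_gap: 0.0003
finger_force: 6.1
```

send_rows([
  [0,0,0.006,0],
  [0,0,0.006,0],
  [0,0,0.006,0],
  [0,0,0.006,0],
  [0,0,0,0],
  [0,0,-0.2,0],
  [0,0,-0.5,0],
  [0,0,-0.8,0],
])

```text
time_s: 26.45
position: [0.6294, 0.0546, 0.1849]
orientation: [-0.096, 0.995, 0.0, -0.0]
wrist_force: [-0.0, 0.4, 0.3]
finger_gap: 0.0
finger_force: 0.0
```

```bash
sed -i 's/TC=np.array(.*; TY/TC=np.array([.5793,.0091]); TY/' h.py; python3 - <<'E'
from h import *
wps([(.565,.15,.225,-.38+np.pi/2)])
wps([(.565,.15,.225,-.59+np.pi/2)])
E
```

```text
at [0.6294 0.0546 0.1849] yaw 1.763 q6 -1.72 tilt 0.0008
[0.3, 0.706, -0.267, 0.728] -> (0.565, 0.15, 0.225, 1.1907963267948967)
at [0.6294 0.0546 0.1849] yaw 1.763 q6 -1.72 tilt 0.0008
[0.15, 0.353, -0.134, 0.498] -> part
[0.273, 0.269, -0.133, 0.498] -> (0.565, 0.15, 0.225, 0.9807963267948966)
```

send_rows([
  [0.08,0.18,-0.267,0.18],
  [0.15,0.35,-0.267,0.36],
  [0.23,0.53,-0.267,0.54],
  [0.3,0.706,-0.267,0.728],
  [0.3,0.706,-0.267,0.728],
  [0.3,0.706,-0.267,0.728],
  [0.3,0.706,-0.267,0.728],
  [0.3,0.706,-0.267,0.728],
], claw=0)

```text
time_s: 27.25
position: [0.5657, 0.1493, 0.2237]
orientation: [0.188, 0.982, -0.0, -0.0]
wrist_force: [-0.1, 0.4, 0.0]
finger_gap: 0.0853
finger_force: 0.0
```

```bash
python3 - <<'E'
from h import *
w=snapshot("wrist"); W=cloud(w); save(w,"w2.png")
for c in((.436,.253),(.568,.389)):
    try: print(block(W,c))
    except Exception as e: print("none",e)
c=pk(58,36); print("pocket",c, tray_cells(W))
P=near(W,c,.03,.0505,.06); Q=P[P[:,2]<.0535]; print("top",np.median(Q[:,2]),rect(P)); F=P[P[:,2]>.0545]; print("plug",len(F),F.mean(0),np.median(F[:,2]),F[:,2].max())
b=block(W,(.436,.253)); wps([(*b["c"],.12,b["a"]+np.pi/2),(*b["c"],.026,b["a"]+np.pi/2)])
E
```

```text
{'plug': array([0.4401, 0.2508, 0.0503]), 'plugtop': np.float64(0.0511), 'top': np.float64(0.0379), 'c': array([0.4448, 0.2492]), 'wh': array([40.2, 35.1]), 'a': 1.176, 'tipyaw': nan, 'n': 2004}
{'plug': array([0.569 , 0.3861, 0.05  ]), 'plugtop': np.float64(0.0509), 'top': np.float64(0.0379), 'c': array([0.569 , 0.3873]), 'wh': array([50.5, 42.1]), 'a': -0.599, 'tipyaw': -0.549, 'n': 2402}
pocket [0.62936461 0.05550619] {'x+': (-0.37, 393), 'x-': (0.16, 1012), 'y+': (0.23, 1321), 'y-': (-0.44, 514)}
top 0.05177880295298848 (array([0.62997046, 0.05529043]), array([49.82221985, 39.0260849 ]), np.float64(0.20072303392576063))
plug 382 [0.62938586 0.05554969 0.05644514] 0.05641776561925113 0.058368625829231024
at [0.5657 0.1493 0.2237] yaw 1.191 q6 -0.98 tilt 0.0002
[0.498, 0.16, 0.346, -0.99] -> part
[0.242, 0.463, 0.345, -0.991] -> (np.float64(0.4448), np.float64(0.2492), 0.12, 2.7467963267948967)
[0.0, -0.0, 0.627, 0.0] -> (np.float64(0.4448), np.float64(0.2492), 0.026, 2.7467963267948967)
```

Block A is seated: top at 51.8 mm, plug top at 56.4 mm, so the plug is home. B is cut off at the picture's edge, so I'll move over it and measure again.

```bash
python3 - <<'E'
from h import *
wps([(.455,.245,.215,-.38+np.pi/2)])
E
```

```text
at [0.5657 0.1493 0.2237] yaw 1.191 q6 -0.98 tilt 0.0002
[0.922, 0.319, 0.058, 0.001] -> (0.455, 0.245, 0.215, 1.1907963267948967)
```

send_rows([
  [0.23,0.08,0.01,0],
  [0.46,0.16,0.03,0],
  [0.69,0.24,0.045,0],
  [0.922,0.319,0.058,0],
  [0.922,0.319,0.058,0],
  [0.922,0.319,0.058,0],
  [0.922,0.319,0.058,0],
  [0.922,0.319,0.058,0],
])

```text
time_s: 28.1
position: [0.4553, 0.245, 0.2151]
orientation: [0.189, 0.982, -0.0, -0.0]
wrist_force: [0.3, -0.4, 0.1]
finger_gap: 0.0856
finger_force: 0.0
```

```bash
python3 - <<'E'
from h import *
w=snapshot("wrist"); W=cloud(w)
b=block(W,(.437,.252)); print(b); wps([(*b["c"],.12,b["a"]+np.pi/2),(*b["c"],.026,b["a"]+np.pi/2)])
E
```

```text
{'plug': array([0.4371, 0.2521, 0.0503]), 'plugtop': np.float64(0.0511), 'top': np.float64(0.0379), 'c': array([0.4376, 0.2518]), 'wh': array([50.3, 39.9]), 'a': -0.381, 'tipyaw': -0.384, 'n': 2142}
at [0.4552 0.245  0.2151] yaw 1.19 q6 -0.75 tilt 0.0003
[0.126, -0.002, 0.634, 0.0] -> (np.float64(0.4376), np.float64(0.2518), 0.12, 1.1897963267948966)
[-0.0, 0.0, 0.626, 0.0] -> (np.float64(0.4376), np.float64(0.2518), 0.026, 1.1897963267948966)
```

send_rows([
  [0.06,0,0.15,0],
  [0.126,0,0.3,0],
  [0.126,0,0.5,0],
  [0.126,0,0.634,0],
  [0.126,0,0.634,0],
  [0.126,0,0.634,0],
  [0.126,0,0.634,0],
  [0.126,0,0.634,0],
])

```text
time_s: 28.95
position: [0.4376, 0.2528, 0.1214]
orientation: [0.189, 0.982, 0.001, 0.001]
wrist_force: [0.7, 0.2, -0.1]
finger_gap: 0.0851
finger_force: 0.0
```

send_rows([
  [0,0,0.15,0],
  [0,0,0.3,0],
  [0,0,0.45,0],
  [0,0,0.57,0],
  [0,0,0.63,0],
  [0,0,0.63,0],
  [0,0,0.63,0],
  [0,0,0.63,0],
])

```text
time_s: 29.75
position: [0.4376, 0.253, 0.0268]
orientation: [0.189, 0.982, 0.001, 0.001]
wrist_force: [-0.0, 0.7, 0.4]
finger_gap: 0.0859
finger_force: 0.0
```

send_rows([
  [0,0,0,0],
  [0,0,0,0],
  [0,0,0,0],
  [0,0,0,0],
  [0,0,0,0],
  [0,0,0,0],
  [0,0,0,0],
  [0,0,0,0],
], claw=1, force=80)

```text
time_s: 30.55
position: [0.4373, 0.2528, 0.0262]
orientation: [0.189, 0.982, 0.0, 0.0]
wrist_force: [-1.1, 0.3, 6.1]
finger_gap: 0.0385
finger_force: 81.8
```

send_rows([
  [0,0,-0.05,0],
  [0,0,-0.12,0],
  [0,0,-0.22,0],
  [0,0,-0.32,0],
  [0,0,-0.42,0],
  [0,0,-0.42,0],
  [0,0,-0.42,0],
  [0,0,-0.42,0],
])

```text
time_s: 31.35
position: [0.4367, 0.2525, 0.0879]
orientation: [0.189, 0.982, -0.0, -0.0]
wrist_force: [0.5, 0.6, -3.1]
finger_gap: 0.0383
finger_force: 81.0
```

```bash
python3 - <<'E'
from h import *
s=monitor.sense();print(s["finger_gap"]); a,b=pk(-38,36); z=s["position"][2]; wps([(a,b,z,TY+np.pi/2)])
E
```

```text
0.038303226227895316
at [0.4367 0.2525 0.0879] yaw 1.191 q6 -0.72 tilt 0.001
[-0.571, -0.545, 0.0, -0.364] -> part
[-0.394, -0.684, 0.0, -0.364] -> (np.float64(0.5351286560851798), np.float64(0.03718722800061746), np.float64(0.08787930154298673), 1.7627963267948965)
```

send_rows([
  [-0.08,-0.08,0,-0.06],
  [-0.2,-0.2,0,-0.14],
  [-0.35,-0.34,0,-0.23],
  [-0.5,-0.48,0,-0.32],
  [-0.571,-0.545,0,-0.364],
  [-0.571,-0.545,0,-0.364],
  [-0.571,-0.545,0,-0.364],
  [-0.571,-0.545,0,-0.364],
])

```text
time_s: 32.15
position: [0.4859, 0.1456, 0.0882]
orientation: [0.047, 0.999, 0.0, -0.0]
wrist_force: [0.1, -0.5, -3.2]
finger_gap: 0.0384
finger_force: 81.2
```

send_rows([
  [-0.06,-0.1,0,-0.06],
  [-0.14,-0.25,0,-0.14],
  [-0.24,-0.42,0,-0.23],
  [-0.34,-0.6,0,-0.32],
  [-0.394,-0.684,0,-0.364],
  [-0.394,-0.684,0,-0.364],
  [-0.394,-0.684,0,-0.364],
  [-0.394,-0.684,0,-0.364],
])

```text
time_s: 32.95
position: [0.5351, 0.0383, 0.0884]
orientation: [-0.096, 0.995, 0.0, -0.0]
wrist_force: [0.2, -0.0, -3.1]
finger_gap: 0.0382
finger_force: 81.4
```

```bash
python3 - <<'E'
from h import *
s=monitor.sense();print(s["finger_gap"],s["finger_force"],s["wrist_force"]); a,b=pk(-38,36); wps([(a,b,.0395,TY+np.pi/2)])
E
```

```text
0.03821430769590339 81.39707922935486 [ 0.20782911 -0.00477073 -3.07313212]
at [0.5351 0.0383 0.0884] yaw 1.763 q6 -1.74 tilt 0.0003
[0.002, -0.007, 0.326, 0.0] -> (np.float64(0.5351286560851798), np.float64(0.03718722800061746), 0.0395, 1.7627963267948965)
```

send_rows([
  [0,-0.008,0.04,0],
  [0,-0.008,0.09,0],
  [0,-0.008,0.14,0],
  [0,-0.008,0.19,0],
  [0,-0.008,0.24,0],
  [0,-0.008,0.28,0],
  [0,-0.008,0.31,0],
  [0,-0.008,0.328,0],
])

```text
time_s: 33.75
position: [0.5357, 0.0361, 0.0401]
orientation: [-0.096, 0.995, 0.0, -0.0]
wrist_force: [-21.6, -0.5, 37.8]
finger_gap: 0.0385
finger_force: 86.2
```

send_rows([
  [0,0,0,0],
  [0,0,0,0],
  [0,0,0,0],
  [0,0,0,0],
  [0,0,0,0],
  [0,0,0,0],
  [0,0,0,0],
  [0,0,0,0],
])

```text
time_s: 34.55
position: [0.5358, 0.0361, 0.0402]
orientation: [-0.096, 0.995, -0.0, 0.0]
wrist_force: [-7.2, -0.4, 7.4]
finger_gap: 0.0382
finger_force: 82.7
```

send_rows([
  [0,0,0,0],
  [0,0,0,0],
  [0,0,0,0],
  [0,0,0,0],
  [0,0,-0.1,0],
  [0,0,-0.25,0],
  [0,0,-0.42,0],
  [0,0,-0.42,0],
], claw=0.35)

```text
time_s: 35.35
position: [0.5374, 0.0362, 0.1071]
orientation: [-0.096, 0.995, -0.0, 0.003]
wrist_force: [0.9, 0.3, -0.5]
finger_gap: 0.0557
finger_force: 0.0
```

send_rows([
  [0,0,0,0],
  [0,0,0,0],
  [0,0,0,0],
  [0,0,0,0],
  [0,0,0,0],
  [0,0,0,0],
  [0,0,0,0],
  [0,0,0,0],
], claw=1)

```text
time_s: 36.15
position: [0.5357, 0.0361, 0.1023]
orientation: [-0.096, 0.995, 0.0, -0.0]
wrist_force: [0.2, -0.5, 0.3]
finger_gap: -0.0001
finger_force: 0.0
```

send_rows([
  [0,0,0.08,0],
  [0,0,0.14,0],
  [0,0,0.17,0],
  [0,0,0.19,0],
  [0,0,0.21,0],
  [0,0,0.22,0],
  [0,0,0.23,0],
  [0,0,0.23,0],
])

```text
time_s: 36.95
position: [0.5357, 0.0362, 0.0681]
orientation: [-0.096, 0.995, 0.0, -0.0]
wrist_force: [-0.0, -0.1, 1.1]
finger_gap: -0.0003
finger_force: 0.5
```

send_rows([
  [0,0,0.008,0],
  [0,0,0.015,0],
  [0,0,0.022,0],
  [0,0,0.026,0],
  [0,0,0.03,0],
  [0,0,0.03,0],
  [0,0,0.03,0],
  [0,0,0.03,0],
])

```text
time_s: 37.75
position: [0.5359, 0.0361, 0.0649]
orientation: [-0.096, 0.995, -0.0, 0.0]
wrist_force: [-10.1, -0.1, 19.2]
finger_gap: 0.0006
finger_force: 9.3
```

send_rows([
  [0,0,-0.05,0],
  [0,0,-0.3,0],
  [0,0,-0.6,0],
  [0,0,-0.9,0],
  [0,0,-0.98,0],
  [0,0,-0.98,0],
  [0,0,-0.98,0],
  [0,0,-0.98,0],
])

```text
time_s: 38.55
position: [0.5352, 0.0361, 0.2085]
orientation: [-0.096, 0.995, 0.0, -0.001]
wrist_force: [0.9, -0.1, 0.1]
finger_gap: 0.0002
finger_force: 0.0
```

```bash
python3 - <<'E'
from h import *
wps([(.56,.36,.215,-.595+np.pi/2)])
E
```

```text
at [0.5352 0.0361 0.2085] yaw 1.763 q6 -1.74 tilt 0.0024
[-0.191, 0.696, -0.015, 0.334] -> part
[-0.005, 0.722, -0.014, 0.334] -> part
[0.183, 0.698, -0.015, 0.334] -> (0.56, 0.36, 0.215, 0.9757963267948966)
```

send_rows([
  [-0.05,0.17,0,0.08],
  [-0.1,0.35,0,0.17],
  [-0.15,0.52,-0.01,0.25],
  [-0.191,0.696,-0.015,0.334],
  [-0.191,0.696,-0.015,0.334],
  [-0.191,0.696,-0.015,0.334],
  [-0.191,0.696,-0.015,0.334],
  [-0.191,0.696,-0.015,0.334],
], claw=0)

```text
time_s: 39.35
position: [0.5439, 0.1433, 0.2123]
orientation: [0.035, 0.999, -0.0, -0.0]
wrist_force: [0.0, 0.4, 0.4]
finger_gap: 0.0852
finger_force: 0.0
```

send_rows([
  [0,0.17,0,0.08],
  [0,0.35,0,0.17],
  [0,0.52,-0.01,0.25],
  [-0.005,0.722,-0.014,0.334],
  [-0.005,0.722,-0.014,0.334],
  [-0.005,0.722,-0.014,0.334],
  [-0.005,0.722,-0.014,0.334],
  [-0.005,0.722,-0.014,0.334],
])

```text
time_s: 40.15
position: [0.5524, 0.2511, 0.2148]
orientation: [0.166, 0.986, -0.0, 0.0]
wrist_force: [0.1, -0.4, -0.3]
finger_gap: 0.0854
finger_force: 0.0
```

send_rows([
  [0.05,0.17,0,0.08],
  [0.09,0.35,0,0.17],
  [0.14,0.52,-0.01,0.25],
  [0.183,0.698,-0.015,0.334],
  [0.183,0.698,-0.015,0.334],
  [0.183,0.698,-0.015,0.334],
  [0.183,0.698,-0.015,0.334],
  [0.183,0.698,-0.015,0.334],
])

```text
time_s: 40.95
position: [0.5606, 0.3591, 0.2171]
orientation: [0.293, 0.956, 0.0, 0.0]
wrist_force: [0.2, 0.3, 0.9]
finger_gap: 0.0853
finger_force: 0.0
```

```bash
python3 - <<'E'
from h import *
w=snapshot("wrist"); W=cloud(w); save(w,"w3.png")
b=block(W,(.569,.387)); print(b); wps([(*b["c"],.12,b["a"]+np.pi/2),(*b["c"],.025,b["a"]+np.pi/2)])
E
```

```text
{'plug': array([0.5689, 0.3876, 0.0502]), 'plugtop': np.float64(0.0509), 'top': np.float64(0.0379), 'c': array([0.5693, 0.3877]), 'wh': array([49.9, 40.2]), 'a': -0.605, 'tipyaw': -0.591, 'n': 2037}
at [0.5606 0.3592 0.2172] yaw 0.975 q6 -0.44 tilt 0.0003
[0.059, 0.19, 0.648, 0.012] -> (np.float64(0.5693), np.float64(0.3877), 0.12, 0.9657963267948966)
[-0.0, -0.0, 0.633, 0.0] -> (np.float64(0.5693), np.float64(0.3877), 0.025, 0.9657963267948966)
```

View pics/w3.png

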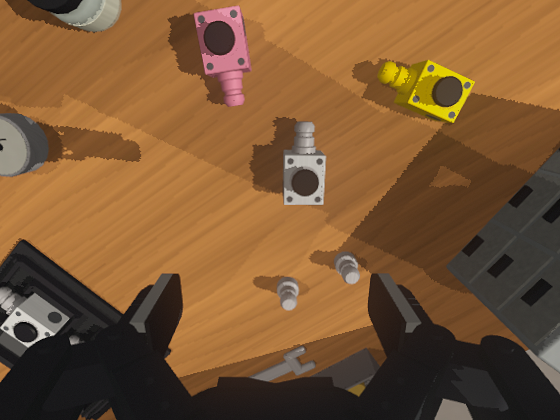

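Block C is at (305,182), alone and undisturbed. I'll grasp it.

send_rows([
  [0.03,0.1,0.15,0.006],
  [0.059,0.187,0.3,0.012],
  [0.059,0.187,0.5,0.012],
  [0.059,0.187,0.648,0.012],
  [0.059,0.187,0.648,0.012],
  [0.059,0.187,0.648,0.012],
  [0.059,0.187,0.648,0.012],
  [0.059,0.187,0.648,0.012],
])

```text
time_s: 41.8
position: [0.5694, 0.3884, 0.1215]
orientation: [0.298, 0.955, 0.001, 0.001]
wrist_force: [-0.4, 0.6, 0.3]
finger_gap: 0.0854
finger_force: 0.0
```

send_rows([
  [0,0,0.15,0],
  [0,0,0.3,0],
  [0,0,0.45,0],
  [0,0,0.57,0],
  [0,0,0.635,0],
  [0,0,0.635,0],
  [0,0,0.635,0],
  [0,0,0.635,0],
])

```text
time_s: 42.6
position: [0.5694, 0.3885, 0.0259]
orientation: [0.298, 0.955, 0.001, 0.001]
wrist_force: [-0.1, 0.0, 0.9]
finger_gap: 0.0859
finger_force: 0.0
```

send_rows([
  [0,0,0,0],
  [0,0,0,0],
  [0,0,0,0],
  [0,0,0,0],
  [0,0,0,0],
  [0,0,0,0],
  [0,0,0,0],
  [0,0,0,0],
], claw=1, force=80)

```text
time_s: 43.4
position: [0.5693, 0.3888, 0.0258]
orientation: [0.298, 0.955, 0.001, 0.0]
wrist_force: [-1.2, 3.1, 9.0]
finger_gap: 0.0364
finger_force: 78.9
```

send_rows([
  [0,0,-0.05,0],
  [0,0,-0.12,0],
  [0,0,-0.22,0],
  [0,0,-0.32,0],
  [0,0,-0.42,0],
  [0,0,-0.52,0],
  [0,0,-0.52,0],
  [0,0,-0.52,0],
])

```text
time_s: 44.2
position: [0.5689, 0.3882, 0.1027]
orientation: [0.298, 0.955, 0.0, 0.0]
wrist_force: [0.4, 0.5, -3.2]
finger_gap: 0.0356
finger_force: 80.1
```

```bash
python3 - <<'E'
from h import *
s=monitor.sense();print(s["finger_gap"]); a,b=pk(-38,-36); z=s["position"][2]; wps([(.50,.15,z,TY+np.pi/2),(a,b,z,TY+np.pi/2)])
E
```

```text
0.03556913152872427
at [0.5689 0.3882 0.1027] yaw 0.967 q6 -0.4 tilt 0.0004
[-0.262, -0.784, 0.0, -0.507] -> part
[0.062, -0.824, 0.0, -0.507] -> (0.5, 0.15, np.float64(0.10269676408300418), 1.7627963267948965)
[-0.043, -0.632, 0.0, 0.0] -> part
[-0.043, -0.631, 0.0, 0.0] -> (np.float64(0.5488678778434005), np.float64(-0.03348973985651711), np.float64(0.10269676408300418), 1.7627963267948965)
```

The gap is 2.5 mm smaller than for the others, so I'll check the grip.

```bash
python3 - <<'E'
from h import *
w=snapshot("wrist"); save(w,"w4.png",(130,130,430,420),2); s=monitor.sense(); p=s["position"]; print(s["finger_gap"],p)
W=cloud(w); P=near(W,p,.024,p[2]+.005,p[2]+.0175); A=np.c_[P[:,:2]-p[:2],np.ones(len(P))]
c=np.linalg.lstsq(A,P[:,2],rcond=None)[0]; print(c,len(P),np.std(A@c-P[:,2]))
E
```

```text
0.03551453228525255 [0.56867556 0.38805141 0.1019376 ]
[ 0.06762367 -0.0427044   0.1123018 ] 3413 0.0026200488189778237
```

View pics/w4.png

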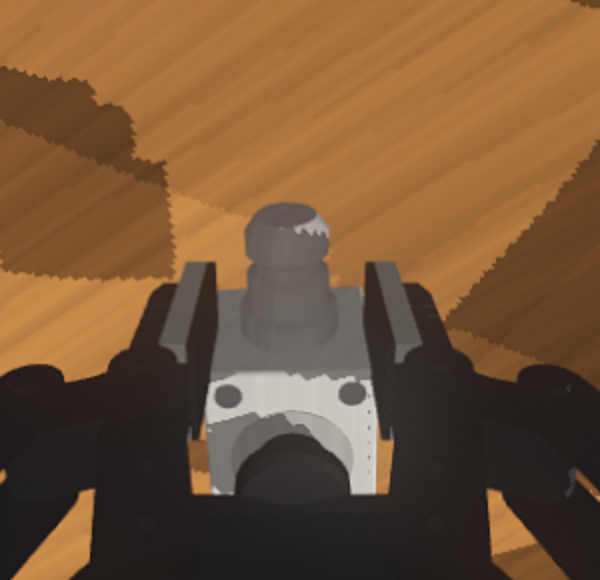

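Block C is pitched tip-up in the grip; it slipped. I'll set it back down softly and grasp it again.

send_rows([
  [0,0,0.1,0],
  [0,0,0.2,0],
  [0,0,0.3,0],
  [0,0,0.36,0],
  [0,0,0.4,0],
  [0,0,0.43,0],
  [0,0,0.45,0],
  [0,0,0.47,0],
], force=30)

```text
time_s: 45.05
position: [0.5691, 0.3883, 0.0323]
orientation: [0.298, 0.955, 0.0, 0.0]
wrist_force: [-0.0, 0.8, -3.1]
finger_gap: 0.0356
finger_force: 80.2
```

send_rows([
  [0,0,0.01,0],
  [0,0,0.02,0],
  [0,0,0.03,0],
  [0,0,0.035,0],
  [0,0,0.04,0],
  [0,0,0.04,0],
  [0,0,0.04,0],
  [0,0,0.04,0],
], claw=1, force=30)

```text
time_s: 45.85
position: [0.5689, 0.3882, 0.0261]
orientation: [0.298, 0.955, 0.0, 0.0]
wrist_force: [-0.2, -0.4, -2.0]
finger_gap: 0.0361
finger_force: 80.4
```

send_rows([
  [0,0,0,0],
  [0,0,0,0],
  [0,0,0,0],
  [0,0,0,0],
  [0,0,0,0],
  [0,0,-0.2,0],
  [0,0,-0.5,0],
  [0,0,-0.9,0],
], claw=0)

```text
time_s: 46.65
position: [0.5683, 0.3878, 0.1513]
orientation: [0.298, 0.955, -0.001, -0.001]
wrist_force: [0.5, -0.1, 0.1]
finger_gap: 0.0853
finger_force: 0.0
```

send_rows([
  [0.1,0,-0.2,0],
  [0.1,0,-0.4,0],
  [0.1,0,-0.4,0],
  [0.1,0,-0.4,0],
  [0.1,0,-0.4,0],
  [0.1,0,-0.4,0],
  [0.1,0,-0.4,0],
  [0.1,0,-0.4,0],
])

```text
time_s: 47.45
position: [0.5565, 0.3966, 0.2104]
orientation: [0.298, 0.955, -0.0, -0.0]
wrist_force: [-0.2, 0.2, 0.5]
finger_gap: 0.0855
finger_force: 0.0
```

```bash
python3 - <<'E'
from h import *
w=snapshot("wrist"); W=cloud(w); save(w,"w5.png")
b=block(W,(.569,.387)); print(b); wps([(*b["c"],.12,b["a"]+np.pi/2),(*b["c"],.025,b["a"]+np.pi/2)])
E
```

```text
{'plug': array([0.5957, 0.3701, 0.0501]), 'plugtop': np.float64(0.0509), 'top': np.float64(0.0379), 'c': array([0.5966, 0.369 ]), 'wh': array([51.2, 39.4]), 'a': -0.583, 'tipyaw': -0.586, 'n': 1804}
at [0.5565 0.3967 0.2106] yaw 0.966 q6 -0.38 tilt 0.0006
[-0.325, 0.0, 0.604, -0.027] -> (np.float64(0.5966), np.float64(0.369), 0.12, 0.9877963267948966)
[0.0, 0.0, 0.633, -0.0] -> (np.float64(0.5966), np.float64(0.369), 0.025, 0.9877963267948966)
```

The block had been knocked along between the look and the grasp, so I'd gripped it by its end. It now lies flat at (0.597,0.369), and I'll grasp it there.

send_rows([
  [-0.1,0,0.15,0],
  [-0.2,0,0.3,0],
  [-0.325,0,0.5,-0.02],
  [-0.325,0,0.6,-0.02],
  [-0.325,0,0.6,-0.02],
  [-0.325,0,0.6,-0.02],
  [-0.325,0,0.6,-0.02],
  [-0.325,0,0.6,-0.02],
])

```text
time_s: 48.3
position: [0.5968, 0.3696, 0.1226]
orientation: [0.29, 0.957, 0.001, 0.001]
wrist_force: [0.7, 0.5, -0.6]
finger_gap: 0.0855
finger_force: 0.0
```

```bash
python3 - <<'E'
from h import *
w=snapshot("wrist"); W=cloud(w)
try: print(block(W,(.597,.369)))
except Exception as e: print(e)
wps([(.5966,.369,.025,.98)])
E
```

```text
{'plug': array([0.5957, 0.3701, 0.0501]), 'plugtop': np.float64(0.0508), 'top': np.float64(0.0379), 'c': array([0.5965, 0.3695]), 'wh': array([50.6, 40.1]), 'a': -0.586, 'tipyaw': -0.585, 'n': 3712}
at [0.5967 0.3695 0.1223] yaw 0.983 q6 -0.46 tilt 0.0017
[-0.001, -0.003, 0.649, 0.003] -> (0.5966, 0.369, 0.025, 0.98)
```

send_rows([
  [0,0,0.15,0],
  [0,0,0.3,0],
  [0,0,0.45,0],
  [0,0,0.57,0],
  [0,0,0.643,0],
  [0,0,0.643,0],
  [0,0,0.643,0],
  [0,0,0.643,0],
])

```text
time_s: 49.15
position: [0.5972, 0.3694, 0.0259]
orientation: [0.29, 0.957, 0.001, 0.001]
wrist_force: [-0.2, -0.2, 0.7]
finger_gap: 0.0854
finger_force: 0.0
```

send_rows([
  [0,0,0,0],
  [0,0,0,0],
  [0,0,0,0],
  [0,0,0,0],
  [0,0,0,0],
  [0,0,0,0],
  [0,0,0,0],
  [0,0,0,0],
], claw=1, force=80)

```text
time_s: 49.95
position: [0.597, 0.3692, 0.0252]
orientation: [0.29, 0.957, 0.0, 0.0]
wrist_force: [0.4, 0.3, 4.5]
finger_gap: 0.0384
finger_force: 82.1
```

send_rows([
  [0,0,-0.05,0],
  [0,0,-0.12,0],
  [0,0,-0.22,0],
  [0,0,-0.32,0],
  [0,0,-0.42,0],
  [0,0,-0.52,0],
  [0,0,-0.52,0],
  [0,0,-0.52,0],
])

```text
time_s: 50.75
position: [0.5967, 0.3691, 0.1028]
orientation: [0.29, 0.957, 0.0, 0.0]
wrist_force: [-0.4, -0.2, -3.4]
finger_gap: 0.0384
finger_force: 81.1
```

```bash
python3 - <<'E'
from h import *
s=monitor.sense();print(s["finger_gap"]); a,b=pk(-38,-36); z=s["position"][2]; wps([(.50,.15,z,TY+np.pi/2),(a,b,z,TY+np.pi/2)])
E
```

```text
0.03841962965204059
at [0.5967 0.3691 0.1028] yaw 0.982 q6 -0.46 tilt 0.0005
[-0.137, -0.786, 0.0, -0.497] -> part
[0.172, -0.78, 0.0, -0.497] -> (0.5, 0.15, np.float64(0.10276821620484068), 1.7627963267948965)
[-0.043, -0.631, 0.0, 0.0] -> part
[-0.043, -0.632, 0.0, 0.0] -> (np.float64(0.5488678778434005), np.float64(-0.03348973985651711), np.float64(0.10276821620484068), 1.7627963267948965)
```

send_rows([
  [-0.02,-0.1,0,-0.06],
  [-0.05,-0.3,0,-0.18],
  [-0.08,-0.48,0,-0.3],
  [-0.11,-0.66,0,-0.41],
  [-0.137,-0.786,0,-0.497],
  [-0.137,-0.786,0,-0.497],
  [-0.137,-0.786,0,-0.497],
  [-0.137,-0.786,0,-0.497],
])

```text
time_s: 51.55
position: [0.5484, 0.26, 0.1021]
orientation: [0.099, 0.995, -0.0, -0.0]
wrist_force: [-0.0, 0.1, -3.6]
finger_gap: 0.038
finger_force: 81.4
```

send_rows([
  [0.02,-0.1,0,-0.06],
  [0.06,-0.3,0,-0.18],
  [0.1,-0.48,0,-0.3],
  [0.14,-0.66,0,-0.41],
  [0.172,-0.78,0,-0.497],
  [0.172,-0.78,0,-0.497],
  [0.172,-0.78,0,-0.497],
  [0.172,-0.78,0,-0.497],
])

```text
time_s: 52.35
position: [0.5003, 0.1507, 0.1025]
orientation: [-0.096, 0.995, 0.0, -0.0]
wrist_force: [0.9, -0.3, -2.8]
finger_gap: 0.0386
finger_force: 81.6
```

send_rows([
  [0,-0.1,0,0],
  [-0.02,-0.25,0,0],
  [-0.03,-0.42,0,0],
  [-0.04,-0.56,0,0],
  [-0.043,-0.631,0,0],
  [-0.043,-0.631,0,0],
  [-0.043,-0.631,0,0],
  [-0.043,-0.631,0,0],
])

```text
time_s: 53.15
position: [0.5242, 0.0589, 0.1025]
orientation: [-0.096, 0.995, 0.0, -0.0]
wrist_force: [0.1, 0.2, -3.2]
finger_gap: 0.0386
finger_force: 81.6
```

send_rows([
  [0,-0.1,0,0],
  [-0.02,-0.25,0,0],
  [-0.03,-0.42,0,0],
  [-0.04,-0.56,0,0],
  [-0.043,-0.632,0,0],
  [-0.043,-0.632,0,0],
  [-0.043,-0.632,0,0],
  [-0.043,-0.632,0,0],
])

```text
time_s: 53.95
position: [0.5486, -0.0329, 0.1026]
orientation: [-0.096, 0.995, 0.0, -0.0]
wrist_force: [-0.2, 0.4, -3.5]
finger_gap: 0.0383
finger_force: 81.6
```

```bash
python3 - <<'E'
from h import *
s=monitor.sense();print(s["finger_gap"],s["finger_force"],s["wrist_force"]); a,b=pk(-38,-36); wps([(a,b,.039,TY+np.pi/2)])
E
```

```text
0.03825263360067202 81.59736156463623 [-0.17865962  0.36586971 -3.52920645]
at [ 0.5486 -0.0329  0.1026] yaw 1.764 q6 -1.87 tilt 0.0002
[-0.001, -0.004, 0.424, 0.001] -> (np.float64(0.5488678778434005), np.float64(-0.03348973985651711), 0.039, 1.7627963267948965)
```

send_rows([
  [0,-0.004,0.08,0],
  [0,-0.004,0.16,0],
  [0,-0.004,0.23,0],
  [0,-0.004,0.29,0],
  [0,-0.004,0.34,0],
  [0,-0.004,0.38,0],
  [0,-0.004,0.41,0],
  [0,-0.004,0.424,0],
])

```text
time_s: 54.75
position: [0.5489, -0.0342, 0.0392]
orientation: [-0.096, 0.995, 0.0, -0.0]
wrist_force: [-13.5, 1.1, 20.1]
finger_gap: 0.0384
finger_force: 84.5
```

send_rows([
  [0,0,0,0],
  [0,0,0,0],
  [0,0,0,0],
  [0,0,0,0],
  [0,0,0,0],
  [0,0,0,0],
  [0,0,0,0],
  [0,0,0,0],
])

```text
time_s: 55.55
position: [0.5491, -0.0342, 0.0392]
orientation: [-0.096, 0.995, -0.0, 0.0]
wrist_force: [1.2, 0.6, 2.3]
finger_gap: 0.0385
finger_force: 82.1
```

Seated. Release and push the plug.

send_rows([
  [0,0,0,0],
  [0,0,0,0],
  [0,0,0,0],
  [0,0,0,0],
  [0,0,-0.1,0],
  [0,0,-0.25,0],
  [0,0,-0.42,0],
  [0,0,-0.42,0],
], claw=0.35)

```text
time_s: 56.35
position: [0.5505, -0.0343, 0.1067]
orientation: [-0.096, 0.995, -0.001, 0.003]
wrist_force: [0.7, -0.6, -0.2]
finger_gap: 0.0553
finger_force: 0.0
```

send_rows([
  [0,0,0,0],
  [0,0,0,0],
  [0,0,0,0],
  [0,0,0,0],
  [0,0,0,0],
  [0,0,0,0],
  [0,0,0,0],
  [0,0,0,0],
], claw=1)

```text
time_s: 57.15
position: [0.5489, -0.0342, 0.1019]
orientation: [-0.096, 0.995, 0.0, -0.0]
wrist_force: [0.0, 0.1, 0.0]
finger_gap: -0.0002
finger_force: 0.0
```

send_rows([
  [0,0,0.08,0],
  [0,0,0.14,0],
  [0,0,0.17,0],
  [0,0,0.19,0],
  [0,0,0.21,0],
  [0,0,0.22,0],
  [0,0,0.23,0],
  [0,0,0.23,0],
])

```text
time_s: 57.95
position: [0.5489, -0.0342, 0.0676]
orientation: [-0.096, 0.995, 0.0, -0.0]
wrist_force: [-1.0, -0.7, 0.1]
finger_gap: 0.0004
finger_force: 0.4
```

send_rows([
  [0,0,0.008,0],
  [0,0,0.015,0],
  [0,0,0.02,0],
  [0,0,0.024,0],
  [0,0,0.027,0],
  [0,0,0.027,0],
  [0,0,0.027,0],
  [0,0,0.027,0],
])

```text
time_s: 58.75
position: [0.5491, -0.0342, 0.0649]
orientation: [-0.096, 0.995, -0.0, 0.0]
wrist_force: [-10.8, 0.5, 18.5]
finger_gap: -0.0
finger_force: 9.0
```

send_rows([
  [0,0,0,0],
  [0,0,-0.2,0],
  [0,0,-0.5,0],
  [0,0,-0.8,0],
  [0,0,-1,0],
  [0,0,-1,0],
  [0,0,-1,0],
  [0,0,-1,0],
])

```text
time_s: 59.55
position: [0.5486, -0.0341, 0.212]
orientation: [-0.096, 0.995, 0.0, -0.001]
wrist_force: [-0.4, -0.9, -0.9]
finger_gap: -0.0002
finger_force: 0.0
```

```bash
python3 - <<'E'
from h import *
wps([(.535,-.17,.25,TY+np.pi/2)])
E
```

```text
at [ 0.5486 -0.0341  0.212 ] yaw 1.763 q6 -1.87 tilt 0.0016
[0.262, -0.872, -0.253, 0.0] -> (0.535, -0.17, 0.25, 1.7627963267948965)
```

Move toward the cover, and measure all the blocks and the cover on the way.

send_rows([
  [0.07,-0.22,-0.06,0],
  [0.13,-0.44,-0.12,0],
  [0.2,-0.66,-0.19,0],
  [0.262,-0.872,-0.253,0],
  [0.262,-0.872,-0.253,0],
  [0.262,-0.872,-0.253,0],
  [0.262,-0.872,-0.253,0],
  [0.262,-0.872,-0.253,0],
], claw=0)

```text
time_s: 60.35
position: [0.5353, -0.1692, 0.2506]
orientation: [-0.096, 0.995, 0.0, -0.0]
wrist_force: [0.3, -0.7, -0.2]
finger_gap: 0.0857
finger_force: 0.0
```

```bash
python3 - <<'E'
from h import *
w=snapshot("wrist"); t=snapshot("top"); W=cloud(w); V=cloud(t); save(w,"w6.png"); C2=cloud(snapshot("scene"))
for n,D in(("w",W),("top",V)):
  print(n)
  for x,y in((58,36),(-38,36),(-38,-36)):
    c=pk(x,y); P=near(D,c,.033,.0495,.06); 
    if len(P)<10: continue
    P2=P[P[:,2]<.0535]; F=P[P[:,2]>.0545]; print(x,y,"top",np.median(P2[:,2]).round(4),rect(P)[0]-c,rect(P)[1:],"plug",F.mean(0)[:2]-c,np.percentile(F[:,2],[50,95]).round(4))
for n,D in(("w",W),("top",V),("scene",C2)):
  P=near(D,(.51,-.325),.07,.09,.115)
  if len(P)>20: print(n,"handle",rect(P),np.median(P[:,2]))
E
```

```text
w
58 36 top 0.0519 [ 0.00097908 -0.00093991] (array([51.47539139, 40.91578293]), np.float64(0.20760599040782735)) plug [ 0.00029598 -0.00186084] [0.0569 0.0582]
-38 36 top 0.052 [ 0.00084864 -0.00121006] (array([48.84914017, 41.40731812]), np.float64(0.18070653208040022)) plug [ 0.0010265  -0.00176674] [0.0569 0.0581]
-38 -36 top 0.0521 [-0.00020687 -0.00075231] (array([49.91719437, 40.85222244]), np.float64(0.1883406331479236)) plug [-0.0002371  -0.00119264] [0.057  0.0581]
top
58 36 top 0.0518 [-1.47093647e-03  5.52835015e-05] (array([53.50767899, 39.97190094]), np.float64(0.21726875443571858)) plug [-0.00049058  0.00274135] [0.0566 0.0594]
-38 36 top 0.052 [0.00081476 0.00066775] (array([49.46606827, 40.25735092]), np.float64(0.19513740307921257)) plug [-0.0001765   0.00076511] [0.0568 0.0591]
-38 -36 top 0.0518 [-0.0008506   0.00069245] (array([49.98439407, 40.82562637]), np.float64(0.17751241989274313)) plug [0.0005648  0.00134962] [0.0566 0.0596]
w handle (array([ 0.50953632, -0.32427643]), array([99.38279724, 19.07400322]), np.float64(0.19005406105901024)) 0.10129574093613891
top handle (array([ 0.48983368, -0.3287587 ]), array([55.65451813, 18.23052597]), np.float64(0.17942992916711376)) 0.10205023388172119
scene handle (array([ 0.51104526, -0.326508  ]), array([102.09898376,  17.09803772]), np.float64(0.18995680574495188)) 0.10053184163758566
```

View pics/w6.png

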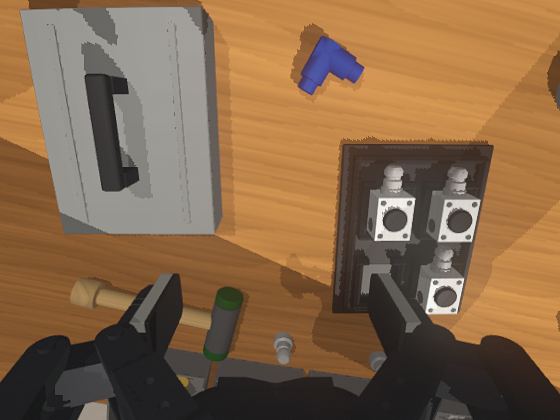

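All three blocks are seated with plugs home, at (390,220), (458,220) and (445,297). The cover stands unmoved at (120,130). I'll fetch it.

```bash
python3 - <<'E'
from h import *
wps([(.5095,-.325,.20,.191+np.pi/2),(.5095,-.325,.0815,.191+np.pi/2)])
E
```

```text
at [ 0.5354 -0.1694  0.2511] yaw 1.764 q6 -2.12 tilt 0.0003
[0.368, -0.985, 0.341, 0.003] -> (0.5095, -0.325, 0.2, 1.7617963267948966)
[0.0, 0.0, 0.79, -0.0] -> (0.5095, -0.325, 0.0815, 1.7617963267948966)
```

send_rows([
  [0.09,-0.25,0.08,0],
  [0.18,-0.5,0.17,0],
  [0.28,-0.75,0.26,0.003],
  [0.368,-0.985,0.341,0.003],
  [0.368,-0.985,0.341,0.003],
  [0.368,-0.985,0.341,0.003],
  [0.368,-0.985,0.341,0.003],
  [0.368,-0.985,0.341,0.003],
])

```text
time_s: 61.3
position: [0.5098, -0.3247, 0.2008]
orientation: [-0.095, 0.995, -0.0, 0.0]
wrist_force: [-0.6, -0.7, 0.2]
finger_gap: 0.0853
finger_force: 0.0
```

```bash
python3 - <<'E'
from h import *
w=snapshot("wrist"); W=cloud(w); P=near(W,(.51,-.325),.07,.092,.11); print(rect(P),len(P)); wps([(.5095,-.325,.0815,.191+np.pi/2)])
E
```

```text
(array([ 0.50966895, -0.32539728]), array([99.86679077, 17.99271393]), np.float64(0.1889103498841187)) 2967
at [ 0.5098 -0.3248  0.2008] yaw 1.762 q6 -2.37 tilt 0.0009
[0.002, -0.001, 0.795, 0.0] -> (0.5095, -0.325, 0.0815, 1.7617963267948966)
```

send_rows([
  [0,0,0.15,0],
  [0,0,0.3,0],
  [0,0,0.45,0],
  [0,0,0.6,0],
  [0,0,0.72,0],
  [0,0,0.785,0],
  [0,0,0.785,0],
  [0,0,0.785,0],
])

```text
time_s: 62.15
position: [0.5097, -0.3256, 0.0834]
orientation: [-0.095, 0.995, -0.0, 0.0]
wrist_force: [0.2, 0.3, -0.2]
finger_gap: 0.0853
finger_force: 0.0
```

send_rows([
  [0,0,0,0],
  [0,0,0,0],
  [0,0,0,0],
  [0,0,0,0],
  [0,0,0,0],
  [0,0,0,0],
  [0,0,0,0],
  [0,0,0,0],
], claw=1, force=100)

```text
time_s: 62.95
position: [0.5095, -0.3257, 0.0829]
orientation: [-0.095, 0.996, -0.0, 0.0]
wrist_force: [-1.8, 0.8, 5.8]
finger_gap: 0.0163
finger_force: 98.7
```

send_rows([
  [0,0,-0.03,0],
  [0,0,-0.08,0],
  [0,0,-0.2,0],
  [0,0,-0.35,0],
  [0,0,-0.5,0],
  [0,0,-0.65,0],
  [0,0,-0.7,0],
  [0,0,-0.7,0],
])

```text
time_s: 63.75
position: [0.5096, -0.3258, 0.1883]
orientation: [-0.095, 0.996, -0.0, 0.001]
wrist_force: [0.2, -0.5, -4.7]
finger_gap: 0.0169
finger_force: 98.1
```

```bash
python3 - <<'E'
from h import *
s=monitor.sense(); p=s["position"]; print(s["finger_gap"],s["finger_force"],s["wrist_force"])
wps([(.579,.0095,p[2],TY+np.pi/2)])
V=cloud(snapshot("scene")); P=near(V,p,.17,p[2]-.034,p[2]-.014); print(rect(P),np.median(P[:,2])-p[2])
A=np.c_[P[:,:2],np.ones(len(P))]; print(np.linalg.lstsq(A,P[:,2],rcond=None)[0])
E
```

```text
0.01687727213242763 98.06137561798096 [ 0.16501065 -0.45389301 -4.70233375]
at [ 0.5096 -0.3258  0.1883] yaw 1.761 q6 -2.37 tilt 0.0015
[-0.292, 0.703, 0.0, -0.001] -> part
[-0.293, 0.702, 0.0, -0.001] -> part
[-0.293, 0.702, 0.0, -0.001] -> (0.579, 0.0095, np.float64(0.18834773582349135), 1.7627963267948965)
(array([ 0.51346625, -0.32709924]), array([220.99481201, 167.07730103]), np.float64(0.1938719854425046)) -0.02509274774476744
[-0.0058854  -0.00508314  0.1646284 ]
```

send_rows([
  [-0.04,0.1,0,0],
  [-0.1,0.25,0,0],
  [-0.17,0.42,0,0],
  [-0.24,0.57,0,0],
  [-0.292,0.703,0,0],
  [-0.292,0.703,0,0],
  [-0.292,0.703,0,0],
  [-0.292,0.703,0,0],
])

```text
time_s: 64.6
position: [0.5322, -0.214, 0.1868]
orientation: [-0.095, 0.996, 0.0, -0.0]
wrist_force: [0.3, -0.2, -4.0]
finger_gap: 0.0163
finger_force: 98.3
```

send_rows([
  [-0.04,0.1,0,0],
  [-0.1,0.25,0,0],
  [-0.17,0.42,0,0],
  [-0.24,0.57,0,0],
  [-0.293,0.702,0,0],
  [-0.293,0.702,0,0],
  [-0.293,0.702,0,0],
  [-0.293,0.702,0,0],
])

```text
time_s: 65.4
position: [0.5556, -0.1027, 0.1873]
orientation: [-0.094, 0.996, -0.0, -0.0]
wrist_force: [0.8, -0.1, -5.3]
finger_gap: 0.0162
finger_force: 98.5
```

send_rows([
  [-0.04,0.1,0,0],
  [-0.1,0.25,0,0],
  [-0.17,0.42,0,0],
  [-0.24,0.57,0,0],
  [-0.293,0.702,0,0],
  [-0.293,0.702,0,0],
  [-0.293,0.702,0,0],
  [-0.293,0.702,0,0],
])

```text
time_s: 66.2
position: [0.579, 0.009, 0.1874]
orientation: [-0.094, 0.996, -0.0, -0.0]
wrist_force: [-0.6, 0.7, -4.1]
finger_gap: 0.0159
finger_force: 98.6
```

```bash
python3 - <<'E'
from h import *
s=monitor.sense(); p=s["position"]; print(s["finger_gap"],s["finger_force"],s["wrist_force"])
wps([(.579,.0095,.0915,TY+np.pi/2)])
for n in("scene","top"):
    V=cloud(snapshot(n)); P=near(V,p,.17,p[2]-.034,p[2]-.014); print(n,rect(P),np.median(P[:,2])-p[2])
    H=near(V,p,.07,p[2]+.01,p[2]+.03)
    if len(H)>20: print("handle",rect(H))
    A=np.c_[P[:,:2],np.ones(len(P))]; print(np.linalg.lstsq(A,P[:,2],rcond=None)[0])
E
```

```text
0.01594142086120697 98.62031579017639 [-0.56797818  0.70811533 -4.12848372]
at [0.579  0.009  0.1874] yaw 1.76 q6 -1.79 tilt 0.0002
[-0.001, 0.003, 0.639, -0.004] -> (0.579, 0.0095, 0.0915, 1.7627963267948965)
scene (array([0.58108069, 0.00847016]), array([222.09465027, 167.65159607]), np.float64(0.18901998889724592)) -0.024907732290022883
handle (array([0.58649951, 0.0101778 ]), array([89.24976349, 42.08018875]), np.float64(0.47229680549198916))
[-0.00693504 -0.00062727  0.16656253]
top (array([0.57926031, 0.00996107]), array([218.61141968, 166.78039551]), np.float64(0.18753024987296918)) -0.02435650435672862
handle (array([0.54288684, 0.00197724]), array([26.32216263, 17.71953392]), np.float64(0.0812194807062041))
[ 0.00235703 -0.00344579  0.16186021]
```

send_rows([
  [0,0.002,0.08,-0.004],
  [0,0.002,0.17,-0.004],
  [0,0.002,0.26,-0.004],
  [0,0.002,0.35,-0.004],
  [0,0.002,0.42,-0.004],
  [0,0.002,0.48,-0.004],
  [0,0.002,0.53,-0.004],
  [0,0.002,0.54,-0.004],
])

```text
time_s: 67.1
position: [0.5787, 0.0099, 0.1054]
orientation: [-0.096, 0.995, 0.0, -0.001]
wrist_force: [-0.5, 0.1, -4.3]
finger_gap: 0.0163
finger_force: 98.6
```

send_rows([
  [0,0,0.02,0],
  [0,0,0.04,0],
  [0,0,0.055,0],
  [0,0,0.07,0],
  [0,0,0.08,0],
  [0,0,0.09,0],
  [0,0,0.1,0],
  [0,0,0.1,0],
])

```text
time_s: 67.9
position: [0.5789, 0.0099, 0.0913]
orientation: [-0.096, 0.995, 0.0, -0.0]
wrist_force: [-0.9, 0.5, -4.6]
finger_gap: 0.0166
finger_force: 98.6
```

send_rows([
  [0,0,0.004,0],
  [0,0,0.008,0],
  [0,0,0.012,0],
  [0,0,0.012,0],
  [0,0,0.012,0],
  [0,0,0.012,0],
  [0,0,0.012,0],
  [0,0,0.012,0],
])

```text
time_s: 68.7
position: [0.5791, 0.0098, 0.0909]
orientation: [-0.096, 0.995, -0.0, 0.0]
wrist_force: [-7.3, -1.2, 9.9]
finger_gap: 0.0162
finger_force: 100.6
```

send_rows([
  [0,0,0.006,0],
  [0,0,0.008,0],
  [0,0,0.008,0],
  [0,0,0.008,0],
  [0,0,0.008,0],
  [0,0,0.008,0],
  [0,0,0.008,0],
  [0,0,0.008,0],
])

```text
time_s: 69.5
position: [0.5792, 0.0098, 0.0909]
orientation: [-0.096, 0.995, -0.0, 0.0]
wrist_force: [-16.0, -0.7, 20.9]
finger_gap: 0.0162
finger_force: 102.3
```

send_rows([
  [0,0,-0.01,0],
  [0,0,-0.01,0],
  [0,0,-0.01,0],
  [0,0,-0.01,0],
  [0,0,-0.01,0],
  [0,0,-0.01,0],
  [0,0,-0.01,0],
  [0,0,-0.01,0],
], claw=0)

```text
time_s: 70.3
position: [0.579, 0.0099, 0.0899]
orientation: [-0.096, 0.995, 0.0, -0.0]
wrist_force: [0.8, 0.3, 1.1]
finger_gap: 0.0855
finger_force: 0.0
```

send_rows([
  [0,0,-0.1,0],
  [0,0,-0.3,0],
  [0,0,-0.4,0],
  [0,0,-0.4,0],
  [0,0,-0.4,0],
  [0,0,-0.4,0],
  [0,0,-0.4,0],
  [0,0,-0.4,0],
])

```text
time_s: 71.1
position: [0.5788, 0.0099, 0.1492]
orientation: [-0.096, 0.995, 0.0, -0.001]
wrist_force: [0.2, -0.1, -0.5]
finger_gap: 0.0857
finger_force: 0.0
```

```bash
python3 - <<'E'
from h import *
for n in("scene","top"):
    t=snapshot(n); V=cloud(t); P=near(V,(.579,.01),.17,.055,.075); print(n,rect(P),np.median(P[:,2]))
    A=np.c_[P[:,:2]-[.579,.01],np.ones(len(P))]; print(np.linalg.lstsq(A,P[:,2],rcond=None)[0])
    if n=="scene": save(t,"s9.png",(140,160,320,320),3)
wps([])
E
```

```text
scene (array([0.58220441, 0.00783304]), array([221.91366577, 164.99871826]), np.float64(0.19976020132315608)) 0.06586005557185659
[-0.0068454   0.00206684  0.06579733]
top (array([0.57920355, 0.01125293]), array([218.1546936 , 166.62393188]), np.float64(0.19291146646109691)) 0.06654257824848409
[-0.00041433 -0.00089436  0.06653535]
at [0.5789 0.0099 0.1495] yaw 1.764 q6 -1.79 tilt 0.0006
```

View pics/s9.png

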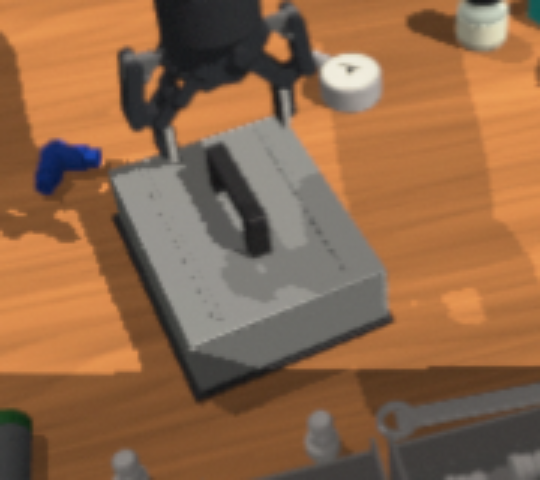

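The cover is down flush on the flange all round. I'll press once more on the handle with the jaws shut, then back off.

send_rows([
  [0,0,0,0],
  [0,0,0,0],
  [0,0,0,0],
  [0,0,0,0],
  [0,0,0,0],
  [0,0,0.08,0],
  [0,0,0.15,0],
  [0,0,0.18,0],
], claw=1)

```text
time_s: 72.0
position: [0.5783, 0.0099, 0.1209]
orientation: [-0.096, 0.995, 0.0, -0.001]
wrist_force: [0.6, -0.1, 0.2]
finger_gap: -0.0001
finger_force: 0.0
```

send_rows([
  [0,0,0.01,0],
  [0,0,0.02,0],
  [0,0,0.03,0],
  [0,0,0.038,0],
  [0,0,0.04,0],
  [0,0,0.04,0],
  [0,0,0.04,0],
  [0,0,0.04,0],
])

```text
time_s: 72.8
position: [0.5792, 0.0099, 0.118]
orientation: [-0.096, 0.995, -0.0, 0.0]
wrist_force: [-3.8, 0.4, 8.0]
finger_gap: -0.0001
finger_force: 4.0
```

send_rows([
  [0,0,0.005,0],
  [0,0,0.007,0],
  [0,0,0.007,0],
  [0,0,0.007,0],
  [0,0,0.007,0],
  [0,0,0.007,0],
  [0,0,0.007,0],
  [0,0,0.007,0],
])

```text
time_s: 73.6
position: [0.5792, 0.0099, 0.1179]
orientation: [-0.096, 0.995, -0.0, 0.001]
wrist_force: [-9.5, -0.5, 18.0]
finger_gap: 0.0
finger_force: 8.9
```

send_rows([
  [0,0,-0.02,0],
  [0,0,-0.1,0],
  [0,0,-0.3,0],
  [0,0,-0.6,0],
  [0,0,-0.7,0],
  [0,0,-0.7,0],
  [0,0,-0.7,0],
  [0,0,-0.7,0],
])

```text
time_s: 74.4
position: [0.5786, 0.0099, 0.2194]
orientation: [-0.096, 0.995, 0.0, -0.001]
wrist_force: [0.2, -0.2, -0.2]
finger_gap: -0.0002
finger_force: 0.0
```

```bash
python3 - <<'E'
from h import *
V=cloud(snapshot("top")); P=near(V,(.579,.01),.17,.055,.075); print(rect(P),np.median(P[:,2]))
s=monitor.sense(); print(s["wrist_force"],s["position"])
print(r.close_job())
E
```

```text
(array([0.57913544, 0.01108974]), array([218.19975281, 166.69151306]), np.float64(0.1942239388253153)) 0.06659596898488696
[-0.44848607  0.09802233 -0.82180877] [0.57857829 0.00988057 0.21941231]
the job is handed in; nothing more can be done
None
```

The job is handed in, with no verdict returned: all three aluminium blocks measured flat in their pockets with plugs home, and the cover is back on the flange and was pressed down with about 18–20 N.

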